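# Reload the solder-wire reel stand

## Task

Reload the reel stand: pull the spindle out and stand it in the hole of the spindle rest, put the empty reel into the open grey bin, then lay all the full reels flat on the stand (either side up), centred one on another over its hole, with the aluminium keeper (hub up) on top. Last, put the spindle down through the keeper and all the reels until it is fully home in the hole of the stand; leave the circuit board where it lies.

Things in the scene. Friction and masses are not known exactly. Their poses are not given: they have to be found in the camera images.
- spindle: black knob on a steel rod, at first standing in the stand through the empty reel. Rod 10 mm diameter and 116 mm long, its last 5 mm tapered to a 5 mm tip; knob 24 mm diameter, 24 mm high, from 116 to 140 mm above the tip. Origin at the tip, z up along the rod
- stand_hole0 (a point): mouth of the hole in the middle of the top of the stand, a fixed dark steel plate 90 x 90 mm, 28 mm high; the hole is 11.6 mm wide with a 2 mm chamfer, and 24 mm deep, with a floor. z up, x and y along the plate's edges
- rest_hole0 (a point): mouth of the hole in the top of the spindle rest, a fixed aluminium block 50 x 50 mm, 40 mm high; the hole is 11.6 mm wide with a 2 mm chamfer, and 28 mm deep, with a floor. z up
- bin_in (a point): centre of the inner floor (4 mm above the table) of the open grey bin, fixed, 150 x 150 mm outside, 45 mm high, walls 4 mm; x and y along its walls
- empty: the empty reel, same size as the full ones (56 mm diameter, 14 mm thick, 16 mm eye) but bare white plastic without wire, at first lying on the stand with the spindle through it. Origin in the middle of the reel (7 mm above its underside)
- reel0: full wire reel, a flat spool wound full of copper wire, the copper showing on top round a white hub, 56 mm outside diameter, 14 mm thick, 16 mm eye; lies flat on the mat at the left; all full reels are alike. either side may be up. Origin in the middle of the reel (7 mm above its underside), z along its axis. There are 3 to 5 full reels (None: not there)
- reel1: full wire reel, a flat spool wound full of copper wire, the copper showing on top round a white hub, 56 mm outside diameter, 14 mm thick, 16 mm eye; lies flat on the mat at the left; all full reels are alike. either side may be up. Origin in the middle of the reel (7 mm above its underside), z along its axis. There are 3 to 5 full reels (None: not there)
- reel2: full wire reel, a flat spool wound full of copper wire, the copper showing on top round a white hub, 56 mm outside diameter, 14 mm thick, 16 mm eye; lies flat on the mat at the left; all full reels are alike. either side may be up. Origin in the middle of the reel (7 mm above its underside), z along its axis. There are 3 to 5 full reels (None: not there)
- reel3: full wire reel, a flat spool wound full of copper wire, the copper showing on top round a white hub, 56 mm outside diameter, 14 mm thick, 16 mm eye; lies flat on the mat at the left; all full reels are alike. either side may be up. Origin in the middle of the reel (7 mm above its underside), z along its axis. There are 3 to 5 full reels (None: not there)
- reel4: full wire reel, a flat spool wound full of copper wire, the copper showing on top round a white hub, 56 mm outside diameter, 14 mm thick, 16 mm eye; lies flat on the mat at the left; all full reels are alike. either side may be up. Origin in the middle of the reel (7 mm above its underside), z along its axis. There are 3 to 5 full reels (None: not there)
- keeper: aluminium keeper: a disc 56 mm diameter and 5 mm thick with a hub 30 mm diameter above it, 20 mm high in all, 16 mm eye right through; lies hub up on the mat at the right, near the robot. Origin at the centre of its underside
- board: green circuit board, 75 x 55 mm, 8 mm high, lying loose beyond the stand: to be left alone. Origin at the centre of its underside

How it is judged:
By the outcome, as a careful person would: the job done as asked, in the order asked, and still so for the second after the job is handed in, with the robot touching nothing.
Of reel0, reel1, reel2, reel3, reel4 only 3 to 5 are there at a start; the rules pass over those that are not, and their reading is None.
At some moment in a run one of reel0, reel1, reel2, reel3, reel4 may be knocked a few centimetres aside while the robot is not near it.
It also fails if it takes over 210 s, if anything falls off the work surface, if the arm or the gripper's body presses on something with over 40 N, if the wrist force passes 120 N, or if a joint passes its speed limit or range.

## Robot

A 6-joint arm with a two-finger parallel gripper is mounted at the origin on the work surface. World frame = base frame: x ahead of the robot, y to its left, z up, the work surface at z = 0. Lengths are in mm, angles in rad, forces in N, time in s.
With the tool pointing down it reaches from about 250 to 800 mm from the base axis. Payload 3.9 kg.
Tool frame: the origin (TCP) lies on the centre line of the jaws, within the pads' length; the fingertips stand 25 mm ahead of it and the grasp point (between the pads) lies 6 mm ahead of it; z points along the fingers, y is the line along which they close (so a half turn about z gives the same grasp; the last joint's range is limited). The gripper opens to 85 mm and grips with 20 to 120 N. Pads are 22 mm wide; open, the fingers measure 114 mm over their backs; the gripper's body (76 mm by 85 mm) begins 54 mm behind the grasp point. The pads swing forward as they close: fully open they stand 13 mm farther back than shut.
Start: joints at [-1.32, 0.26, -0.138, 1.173, 0, 1.571], TCP at [130.29, -508.566, 256.304] pointing down, gripper open.
Joint ranges: [-2.78, 2.78], [-0.83, 1.72], [-1.28, 1.37], [-1.9, 2.12], [-1.57, 1.48], [-3.14, 3.14]. Speed limits (rad/s): [2.57, 2.57, 3.14, 3.14, 3.14, 3.14].

## Interface

Orientations are given as a 3x3 rotation matrix whose columns are the frame's x, y, z axes.
In Python, from plant import env gives the robot as it stands. The module is installed in compiled form; this text tells all that it offers.
- The arm moves only by the tool arm_command, never from a script. Its argument "deltas" is one flat list of numbers, 5 for each row, row after row: the opening, from 0 (shut) to 1 (fully open), then the shift along the tool's x, y, z in units of 200 mm (1.0 is 200 mm), then the turn about the tool's z in units of 0.5 rad (1.0 is 0.5 rad). In form: [fingers, dx, dy, dz, yaw, fingers, dx, dy, dz, yaw, ...]. A call has 1 to 20 rows; each row is the pose to reach, as a shift and turn from the pose commanded when the call began, along the tool's axes at that moment; what a row does not reach only later rows make up. A row lasts 1/10 s, in which the tool goes at most 50 mm and 8.59 degrees, less where a joint would pass 70% of its speed; a pose out of reach is approached as far as the arm can. A call with a number of a shift or a turn outside -1 to 1 is refused whole. A call with a gripper value outside its range is refused whole. The fingers move at their own pace and stop on an object; "grip_force" is the grip in N (left out, the last holds). Time passes only in rows, so rows that repeat a pose let the fingers close. It gives the time, the measured TCP pose, the force, the opening and the grip force at its end, in the units of the state.
- env.sense(): the state, without advancing time (a new reading comes with each control period).
- env.grab_frame(name): name is "scene" or "top" or "wrist"; returns the picture (400x640x3 uint8, red, green, blue); there is no depth.
- env.camera_params(name): a dict with "fovy" (degrees; the focal length in pixels is half the picture's height over the tangent of half this angle, whatever the lens; pixels are square), "cx", "cy" (the principal point, pixels), "distortion" ([k1, k2, p1, p2, k3] as OpenCV has them; the pictures are not rectified), "eye" and "attitude" of the camera in the world; the wrist camera has in their place "T_tool_cam" (4x4, takes a point from camera to tool coordinates, whose origin is the TCP and whose axes are the flange's). Camera axes: x right, y down, z forward; pixel columns grow to the right and rows downward; lengths in mm; the calibration is good to about 2 mm. A picture is of the moment at which its call begins: read the wrist's pose just before it. camera_params takes no time and is no camera call.
- env.sign_off(): hands the job in; it is judged then, once.
The state is a dict: "clock": time; "joint_pos": joint angles; "qvel": joint speeds; "joint_efforts": joint torques, N m; "tcp_pos": TCP position; "ee_rot": TCP orientation; "wrist_force": force on the tool from outside, world axes, zero at the start; "wrist_torque": the same for the moment, N m; "grip_width": finger opening in mm; "grasp_force": force on a finger pad.
Only numpy, scipy, OpenCV 4.12 (cv2) and the standard library are available. Lean on these libraries where they do the work, as an engineer would, in place of code of your own. Each camera call takes 0.05 s, during which the arm holds its last target. There are 200 camera calls.

## Working session

There is one attempt and no reset: what is moved stays moved. The work goes in short steps, Python scripts to look and compute and a tool call to move; the robot and the scene stay as the last step left them, time stands still between calls to the robot, and variables do not carry over. Pictures are saved under pics/ and viewed, at most 14 in all, crops included, and the job is handed in when it is done.

Besides the shell and the picture viewer there is one more tool, called after "Call:" as name(argument=value, ...) on one line, values as JSON. arm_command: Moves the arm, as the interface text tells. Shifts and turns lie within -1 to 1; 1 stands for 200 mm of shift or 0.5 rad of turn. Its arguments: {"type":"object","properties":{"deltas":{"type":"array"},"grip_force":{"type":"number"}},"required":["deltas"]}

```bash
mkdir -p pics
cat > h.py <<'E'
import numpy as np, cv2
from plant import env
def cam(n, s=None):
    p=env.camera_params(n); f=200/np.tan(np.radians(p['fovy'])/2)
    K=np.array([[f,0,p['cx']],[0,f,p['cy']],[0,0,1.]]); D=np.array(p['distortion'],float)
    if n=='wrist':
        T=np.array(p['T_tool_cam']); R0=np.array(s['ee_rot']); R=R0@T[:3,:3]; e=R0@T[:3,3]+np.array(s['tcp_pos'])
    else: R=np.array(p['attitude']); e=np.array(p['eye'],float)
    return K,D,R,e
def plane(c,uv,z):
    K,D,R,e=c; q=cv2.undistortPoints(np.array(uv,float).reshape(-1,1,2),K,D).reshape(-1,2)
    d=np.c_[q,np.ones(len(q))]@R.T
    return e+d*((z-e[2])/d[:,2])[:,None]
def proj(c,X):
    K,D,R,e=c; return cv2.projectPoints((np.array(X,float).reshape(-1,3)-e)@R,np.zeros(3),np.zeros(3),K,D)[0].reshape(-1,2)
def grab(n):
    s=env.sense(); im=env.grab_frame(n); return im,cam(n,s),s
def save(n,im): cv2.imwrite('pics/'+n,im[:,:,::-1])
E
python3 - <<'E'
from h import *
for n in('top','scene','wrist'):
    im,c,s=grab(n); save(n+'0.png',im); print(n,c[3].round(1),c[2].round(3).tolist(),c[0][0,0].round(1))
print(s['tcp_pos'],np.round(s['ee_rot'],3).tolist(),s['grip_width'],s['clock'])
E
```

```text
top [ 475.6  -35.1 1279.2] [[-0.008, -0.998, 0.066], [-1.0, 0.009, 0.023], [-0.024, -0.066, -0.998]] 450.6
scene [1179.5  606.   866.4] [[-0.694, 0.496, -0.522], [0.72, 0.467, -0.514], [-0.011, -0.732, -0.681]] 507.0
wrist [ 199.  -489.8  372.4] [[0.248, -0.929, -0.276], [-0.969, -0.239, -0.069], [-0.002, 0.284, -0.959]] 298.1
[ 130.14515945 -508.01469218  255.54951103] [[0.969, 0.248, -0.0], [0.248, -0.969, 0.002], [-0.0, -0.002, -1.0]] 85.2092158100595 0.1
```

View pics/top0.png

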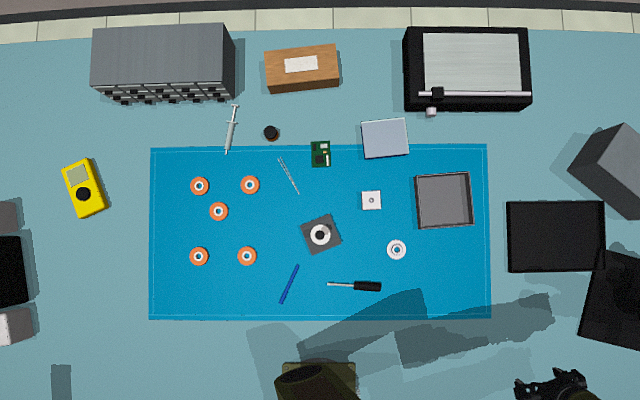

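View pics/scene0.png

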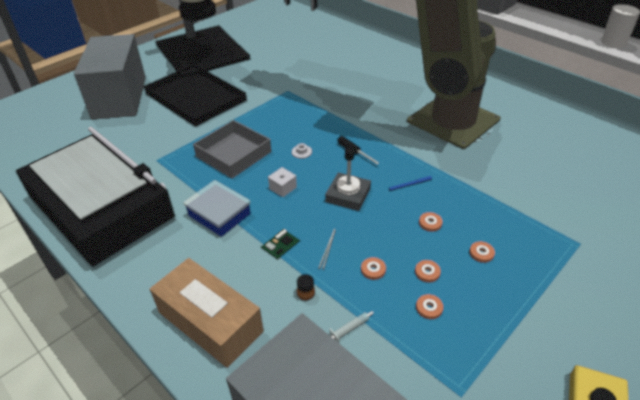

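The top view shows five full reels at about (199,186), (250,185), (218,211), (199,256) and (246,256). The stand is at (320,234), the rest at (371,200), the bin at (443,200), the keeper at (396,250) and the board at (320,153). The scene view agrees.

```bash
cat >> h.py <<'E'
def blobs(m,amin,amax=1e9):
    o=[]
    for k in cv2.findContours(m.astype(np.uint8),cv2.RETR_EXTERNAL,cv2.CHAIN_APPROX_NONE)[0]:
        a=cv2.contourArea(k)
        if amin<a<amax: o.append((k,a))
    return o
def orange(im):
    h=cv2.cvtColor(im,cv2.COLOR_RGB2HSV); return (h[...,0]<18)&(h[...,1]>110)&(h[...,2]>90)
def reels(im,c,z=14,amin=100,amax=1e9):
    o=[]
    for k,a in blobs(orange(im),amin,amax):
        P=plane(c,k.reshape(-1,2),z)[:,:2].astype(np.float32); (x,y),r=cv2.minEnclosingCircle(P)
        e=cv2.fitEllipse(P) if len(P)>5 else ((x,y),(0,0),0)
        o.append((round(e[0][0],1),round(e[0][1],1),np.round(e[1],1).tolist()))
    return o
E
python3 - <<'E'
from h import *
im,c,s=grab('top')
for r in reels(im,c,14,80,600): print('reel',r)
for n,uv,z in(('stand/empty',(320,235),42),('rest',(371,200),40),('binrim',(443,200),45),('keeper',(396,250),20),('board',(320,153),8)): print(n,plane(c,[uv],z).round(0))
E
```

```text
reel (404.2, 336.4, [50.2, 50.6])
reel (405.2, 198.2, [49.4, 51.0])
reel (531.7, 279.8, [50.2, 50.6])
reel (604.1, 336.2, [49.7, 52.1])
reel (605.7, 190.2, [49.5, 51.1])
stand/empty [[462.  -9.  42.]]
rest [[ 556. -150.   40.]]
binrim [[ 554. -348.   45.]]
keeper [[ 418. -220.   20.]]
board [[694. -10.   8.]]
```

Call:
arm_command(deltas=[1,1,-1,0,-1,1,1,-1,0,-1,1,1,-1,0,-1,1,1,-1,0,-1,1,1,-1,0,-1,1,1,-1,0,-1,1,1,-1,0,-1,1,1,-1,0,-1,1,1,-1,0,-1], grip_force=40)

```text
clock: 1.1
tcp_pos: [274.2, -266.0, 256.3]
ee_rot: [[0.732, 0.682, -0.0], [0.682, -0.732, -0.001], [-0.0, 0.0, -1.0]]
wrist_force: [-0.3, 0.3, 0.6]
grip_width: 85.8
grasp_force: 0.0
```

Call:
arm_command(deltas=[1,1,-0.3,0,-1,1,1,-0.3,0,-1,1,1,-0.3,0,-1,1,1,-0.3,0,-1,1,1,-0.3,0,-1,1,1,-0.3,0,-1,1,1,-0.3,0,-1])

```text
clock: 1.8
tcp_pos: [379.2, -86.3, 256.1]
ee_rot: [[0.317, 0.949, -0.001], [0.949, -0.317, -0.001], [-0.001, -0.001, -1.0]]
wrist_force: [-0.2, 0.3, 0.0]
grip_width: 85.2
grasp_force: 0.0
```

Call:
arm_command(deltas=[1,0.485,0.275,0,-0.639,1,0.485,0.275,0,-0.639,1,0.485,0.275,0,-0.639,1,0.485,0.275,0,-0.639,1,0.485,0.275,0,-0.639,1,0.485,0.275,0,-0.639])

```text
clock: 2.4
tcp_pos: [460.9, -11.7, 256.2]
ee_rot: [[0.004, 1.0, -0.001], [1.0, -0.004, -0.0], [-0.0, -0.001, -1.0]]
wrist_force: [-0.2, 0.8, 0.4]
grip_width: 85.2
grasp_force: 0.0
```

Run:
```python
from h import *
im,c,s=grab('wrist'); save('w1.png',im)
print(s['tcp_pos'].round(1),np.round(s['ee_rot'],3).tolist(),c[3],s['clock'])
for n,X in(('stand hole',(462,-9,28)),('knob',(462,-9,144)),('tcp',s['tcp_pos'])): print(n,proj(c,X))
```

```text
[460.9 -11.7 256.2] [[0.004, 1.0, -0.001], [1.0, -0.004, -0.0], [-0.0, -0.001, -1.0]] [460.08281107  61.18860465 373.07869274] 2.4
stand hole [[319.21964415 170.90300495]]
knob [[320.07033455 199.77275207]]
tcp [[319.80631931 279.13803537]]
```

View pics/w1.png

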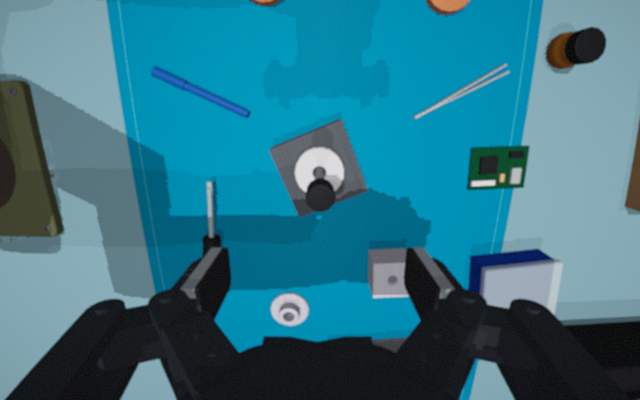

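The wrist view shows the knob at (320,193), the empty reel at (319,170), the rest hole at (392,279), the keeper at (289,311), and the stand corners at about (270,148), (342,120), (368,190), (303,216).

Run:
```python
from h import *
im=cv2.imread('pics/w1.png')[:,:,::-1]; c=cam('wrist',env.sense())
g=cv2.cvtColor(im,cv2.COLOR_RGB2GRAY); h=cv2.cvtColor(im,cv2.COLOR_RGB2HSV)
def fit(m,x0,y0,x1,y1,z,lo=50):
    q=np.zeros(m.shape,bool); q[y0:y1,x0:x1]=m[y0:y1,x0:x1]
    for k,a in blobs(q,lo):
        P=plane(c,k.reshape(-1,2),z)[:,:2].astype(np.float32); e=cv2.fitEllipse(P); print(cv2.boundingRect(k),a,'ell',np.round(e[0],1),np.round(e[1],1),'rect',np.round(cv2.minAreaRect(P)[0],1),np.round(cv2.minAreaRect(P)[1:][0],1),cv2.minAreaRect(P)[2])
print('empty');fit((g>130)&(h[...,1]<60),270,120,370,215,42)
print('knob');fit(g<45,300,170,345,215,144)
gm=(h[...,1]<90)
print('stand');fit(gm|(g<75),255,110,385,225,28,1000)
print('rest hole');fit(g<110,382,268,402,290,40,10)
print('keeper');fit((g>120)&(h[...,1]<70),260,285,320,335,5)
print(im[279,380:404].tolist())
```

```text
empty
(294, 147, 51, 45) 1378.5 ell [461.5  -4.2] [50.6 56.8] rect [461.6  -3.5] [56.9 49.7] 3.7717063426971436
knob
(306, 179, 29, 32) 644.5 ell [462.2  -5. ] [21.7 25.6] rect [461.8  -5.4] [24.3 23.2] 45.48322677612305
stand
(255, 120, 112, 105) 6035.0 ell [451.6 -17. ] [ 98.2 148.6] rect [439.6 -25.6] [143.7 106.9] 21.995948791503906
rest hole
(389, 276, 8, 7) 29.5 ell [ 555.3 -147.3] [8.5 9. ] rect [ 555.3 -147.2] [9.2 8.6] 30.150062561035156
keeper
(271, 293, 38, 33) 934.5 ell [ 418.4 -218.8] [54.5 55.9] rect [ 418.6 -218.9] [56.  54.5] 89.25542449951172
[[153, 152, 161], [153, 153, 161], [154, 153, 162], [153, 152, 162], [153, 152, 159], [151, 151, 159], [149, 148, 156], [136, 135, 144], [113, 112, 121], [99, 99, 105], [100, 100, 105], [99, 97, 103], [96, 96, 102], [95, 94, 100], [94, 93, 99], [95, 94, 99], [108, 107, 115], [129, 128, 136], [142, 141, 150], [151, 150, 158], [152, 150, 158], [152, 152, 160], [149, 150, 158], [131, 132, 138]]
```

Call:
arm_command(deltas=[1,0.025,0,0.3,0,1,0.025,0,0.6,0,1,0.025,0,0.6,0,1,0.025,0,0.6,0,1,0.025,0,0.6,0,1,0.025,0,0.6,0])

```text
clock: 3.05
tcp_pos: [463.8, -5.5, 138.1]
ee_rot: [[0.001, 1.0, 0.004], [1.0, -0.001, -0.0], [-0.0, 0.004, -1.0]]
wrist_force: [-0.0, 0.3, -0.2]
grip_width: 85.5
grasp_force: 0.0
```

Call:
arm_command(deltas=[0,0,-0.008,0,0,0,0,-0.008,0,0,0,0,-0.008,0,0,0,0,-0.008,0,0,0,0,-0.008,0,0,0,0,-0.008,0,0,0,0,-0.008,0,0,0,0,-0.008,0,0])

```text
clock: 3.85
tcp_pos: [461.4, -5.1, 136.6]
ee_rot: [[0.0, 1.0, 0.001], [1.0, -0.0, 0.0], [0.0, 0.001, -1.0]]
wrist_force: [0.1, -0.4, 3.8]
grip_width: 22.6
grasp_force: 39.1
```

Call:
arm_command(deltas=[0,0,0,-0.1,0,0,0,0,-0.2,0,0,0,0,-0.4,0,0,0,0,-0.5,0,0,0,0,-0.5,0,0,0,0,-0.5,0,0,0,0,-0.5,0])

```text
clock: 4.55
tcp_pos: [459.5, -5.1, 234.6]
ee_rot: [[0.0, 1.0, -0.003], [1.0, -0.0, 0.0], [0.0, -0.003, -1.0]]
wrist_force: [0.2, -0.2, -1.5]
grip_width: 22.8
grasp_force: 39.5
```

Run:
```python
from h import *
s=env.sense();print(s['tcp_pos'].round(1),s['grip_width'],s['clock'])
im,c,s=grab('wrist'); save('w2.png',im)
im,c,s=grab('scene'); save('s2.png',im[80:260,200:440].repeat(3,0).repeat(3,1))
```

```text
[459.5  -5.1 234.6] 22.76533046619685 4.55
```

View pics/w2.png

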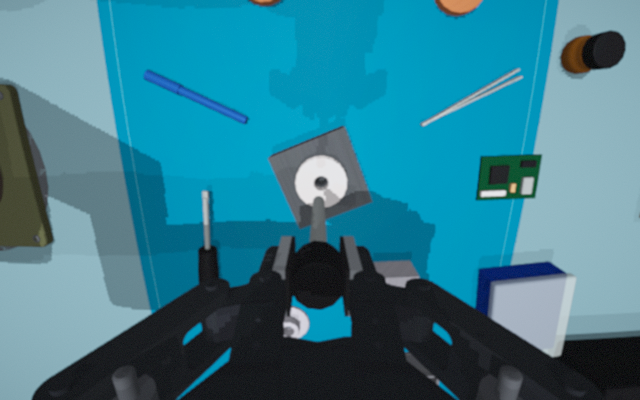

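Spindle is out and held; the tip is near (319,199) and the empty reel's eye at (321,184). Next I carry it over the rest.

Call:
arm_command(deltas=[0,-0.717,0.48,0,0,0,-0.717,0.48,0,0,0,-0.717,0.48,0,0,0,-0.717,0.48,0,0,0,-0.717,0.48,0,0,0,-0.717,0.48,0,0,0,-0.717,0.48,0,0,0,-0.717,0.48,0,0])

```text
clock: 5.45
tcp_pos: [555.9, -147.4, 236.2]
ee_rot: [[-0.001, 1.0, -0.001], [1.0, 0.001, 0.0], [0.0, -0.001, -1.0]]
wrist_force: [0.4, 0.3, -0.5]
grip_width: 22.8
grasp_force: 39.6
```

```bash
cat >> h.py <<'E'
def fit(im,c,m,box,z,lo=50):
    x0,y0,x1,y1=box; q=np.zeros(m.shape,bool); q[y0:y1,x0:x1]=m[y0:y1,x0:x1]
    for k,a in blobs(q,lo):
        P=plane(c,k.reshape(-1,2),z)[:,:2].astype(np.float32); e=cv2.fitEllipse(P); r=cv2.minAreaRect(P)
        print(cv2.boundingRect(k),a,'ell',np.round(e[0],1),np.round(e[1],1),'rect',np.round(r[0],1),np.round(r[1],1),round(r[2],1))
E
python3 - <<'E'
from h import *
im=cv2.imread('pics/w2.png')[:,:,::-1]
s=env.sense(); s0=dict(s); s0['tcp_pos']=np.array([459.5,-5.1,234.6]); s0['ee_rot']=np.array([[0,1,-.003],[1,0,0],[0,-.003,-1]])
c=cam('wrist',s0); g=cv2.cvtColor(im,cv2.COLOR_RGB2GRAY); h=cv2.cvtColor(im,cv2.COLOR_RGB2HSV)
fit(im,c,(g>125)&(h[...,1]<60),(275,140,360,215),42)
fit(im,c,(g<75),(305,172,336,196),42,20)
print('tip exp',proj(c,(460,-5,102)))
im,c,s=grab('wrist'); save('w3.png',im[120:320,220:420].repeat(3,0).repeat(3,1)); print(s['tcp_pos'].round(1),s['ee_rot'].round(3).tolist())
print('tip exp',proj(c,np.array(s['tcp_pos'])-[0,0,132.5]),'hole exp',proj(c,(555.5,-148.5,40)))
E
```

```text
(294, 155, 54, 52) 2071.0 ell [461.6  -5.8] [54.6 57.5] rect [461.5  -6.1] [56.8 55.8] 0.0
(316, 178, 10, 8) 43.0 ell [461.1  -6.7] [ 7.1 10.5] rect [461.4  -6.7] [ 7.3 10.1] 78.5
tip exp [[319.44650103 195.89171671]]
[ 555.9 -147.4  236.2] [[-0.001, 1.0, -0.001], [1.0, 0.001, 0.0], [0.0, -0.001, -1.0]]
tip exp [[318.55110017 196.09181985]] hole exp [[317.90857592 180.48130308]]
```

View pics/w3.png

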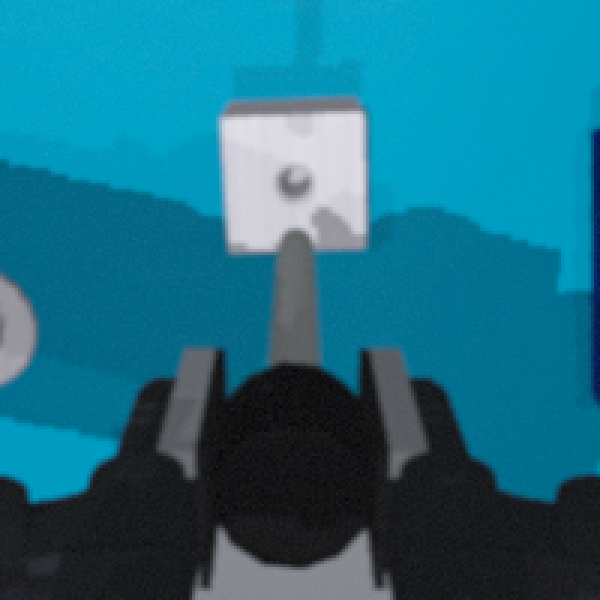

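Hole at full-image (318,180), tip at (319,197): both match the predicted pixels, so the spindle is aligned over the rest. Descending.

Call:
arm_command(deltas=[0,-0.005,-0.002,0.15,0,0,-0.005,-0.002,0.28,0,0,-0.005,-0.002,0.3,0,0,-0.005,-0.002,0.3,0,0,-0.005,-0.002,0.34,0,0,-0.005,-0.002,0.37,0,0,-0.005,-0.002,0.4,0,0,-0.005,-0.002,0.42,0,0,-0.005,-0.002,0.44,0,0,-0.005,-0.002,0.45,0,0,-0.005,-0.002,0.45,0])

```text
clock: 6.6
tcp_pos: [556.7, -149.4, 146.0]
ee_rot: [[0.0, 1.0, 0.0], [1.0, -0.0, 0.001], [0.001, 0.0, -1.0]]
wrist_force: [2.4, 1.6, -2.0]
grip_width: 23.0
grasp_force: 40.2
```

Call:
arm_command(deltas=[0.6,0,0,0,0,0.6,0,0,0,0,0.6,0,0,0,0,0.6,0,0,0,0,0.6,0,0,-0.15,0,0.6,0,0,-0.3,0,0.8,0,0,-0.5,0,1,0,0,-0.5,0,1,0.3,-0.2,-0.5,0,1,0.715,-0.475,-0.5,0,1,0.715,-0.475,-0.5,0,1,0.715,-0.475,-0.5,0,1,0.715,-0.475,-0.5,0,1,0.715,-0.475,-0.5,0,1,0.715,-0.475,-0.5,0])

```text
clock: 8.1
tcp_pos: [462.3, -7.2, 246.3]
ee_rot: [[0.001, 1.0, 0.001], [1.0, -0.001, -0.001], [-0.001, 0.001, -1.0]]
wrist_force: [0.1, -0.8, -0.0]
grip_width: 85.5
grasp_force: 0.0
```

Run:
```python
from h import *
im,c,s=grab('wrist'); save('w4.png',im); print(s['tcp_pos'].round(1),s['ee_rot'].round(3).tolist(),s['clock'])
g=cv2.cvtColor(im,cv2.COLOR_RGB2GRAY); h=cv2.cvtColor(im,cv2.COLOR_RGB2HSV)
fit(im,c,(g>125)&(h[...,1]<60),(265,140,370,220),42)
fit(im,c,(g<75),(305,165,340,200),42,20)
```

```text
[462.3  -7.2 246.3] [[0.001, 1.0, 0.001], [1.0, -0.001, -0.001], [-0.001, 0.001, -1.0]] 8.1
(292, 152, 52, 51) 2025.5 ell [461.7  -7.2] [56.4 57. ] rect [461.8  -7.1] [56.4 56.5] 89.9
(312, 174, 11, 8) 45.0 ell [461.   -6.9] [ 7.2 11.4] rect [461.2  -7.1] [ 7.5 11. ] 78.4
```

View pics/w4.png

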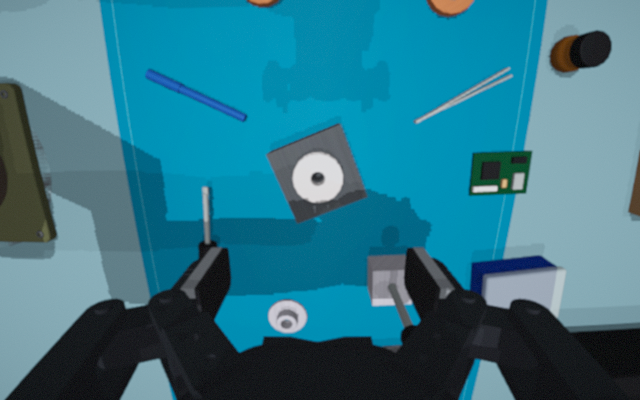

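Call:
arm_command(deltas=[1,0,0,0.25,0,1,0,0,0.5,0,1,0,0,0.75,0,1,0,0,0.9,0,1,0,0,0.95,0,1,0,0,0.96,0,1,0,0,0.96,0,1,0,0,0.96,0])

```text
clock: 8.95
tcp_pos: [463.4, -6.7, 55.9]
ee_rot: [[0.001, 1.0, 0.004], [1.0, -0.001, -0.0], [-0.0, 0.004, -1.0]]
wrist_force: [0.2, 0.5, 0.4]
grip_width: 85.6
grasp_force: 0.0
```

Call:
arm_command(deltas=[0.3,0,0,0,0,0.3,0,0,0,0,0.3,0,0,0,0,0.3,0,0,0,0,0.3,0,0,0,0,0.3,0,0,0,0], grip_force=30)

```text
clock: 9.55
tcp_pos: [462.3, -6.5, 55.6]
ee_rot: [[0.0, 1.0, 0.002], [1.0, -0.0, -0.0], [-0.0, 0.002, -1.0]]
wrist_force: [-1.0, -0.8, 7.1]
grip_width: 55.8
grasp_force: 30.2
```

Run:
```python
from h import *
im,c,s=grab('wrist'); save('w5.png',im[150:400,170:470].repeat(2,0).repeat(2,1)); print(s['tcp_pos'].round(1),s['grip_width'],s['grasp_force'],s['wrist_force'])
```

```text
[462.3  -6.5  55.6] 55.77923592579855 30.24384666234255 [-1.04030543 -0.7808784   7.10192139]
```

View pics/w5.png

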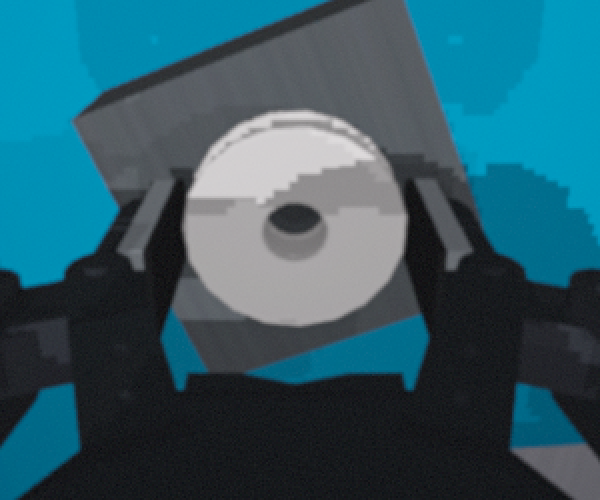

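The reel is centred between the pads at full-image about (317,258). Lifting it and carrying it to the bin.

Call:
arm_command(deltas=[0.3,0,0,-0.25,0,0.3,0,0,-0.5,0,0.3,0,0,-0.75,0,0.3,0,0,-0.95,0,0.3,-0.25,0.1,-0.95,0,0.3,-0.5,0.2,-0.95,0,0.3,-0.75,0.3,-0.95,0,0.3,-1,0.45,-0.95,0,0.3,-1,0.45,-0.95,0])

```text
clock: 10.5
tcp_pos: [553.1, -210.5, 244.4]
ee_rot: [[0.004, 1.0, 0.002], [1.0, -0.004, -0.002], [-0.002, 0.002, -1.0]]
wrist_force: [-0.5, 0.4, -0.2]
grip_width: 55.3
grasp_force: 32.1
```

Call:
arm_command(deltas=[0.3,-0.25,0,0,0,0.3,-0.5,0,0,0,0.3,-0.71,0,0,0,0.3,-0.71,0,0,0,0.3,-0.71,0,0,0,0.3,-0.71,0,0,0])

```text
clock: 11.1
tcp_pos: [551.1, -347.5, 244.4]
ee_rot: [[-0.0, 1.0, -0.0], [1.0, 0.0, 0.001], [0.001, -0.0, -1.0]]
wrist_force: [0.1, -0.1, 0.4]
grip_width: 55.5
grasp_force: 32.1
```

Run:
```python
from h import *
im,c,s=grab('wrist'); save('w6.png',im); print(s['tcp_pos'].round(1),s['grip_width'],s['grasp_force'],s['wrist_force'])
im,c,s=grab('top'); g=cv2.cvtColor(im,cv2.COLOR_RGB2GRAY)
print(reels(im,c,14,80,600))
```

```text
[ 551.1 -347.5  244.4] 55.48581193505769 32.10528938099742 [ 0.11227149 -0.09764549  0.38949785]
[(404.3, 336.3, [50.1, 51.2]), (405.2, 198.2, [49.4, 51.0]), (531.6, 279.7, [50.4, 50.6]), (604.1, 336.2, [49.7, 52.1]), (605.7, 190.3, [49.6, 50.8])]
```

View pics/w6.png

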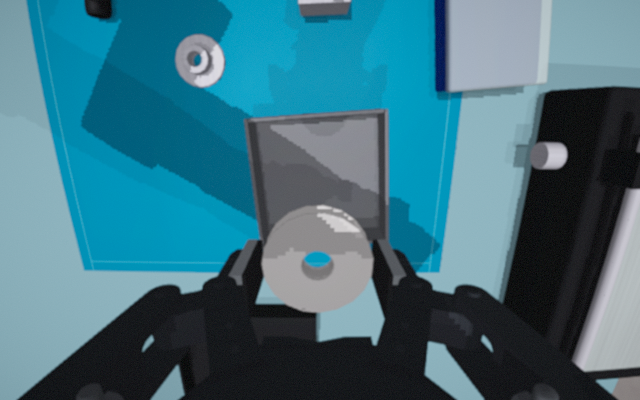

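Bin rim corners are at (246,120), (386,111) and (388,238), left edge near (260,238). The reel is held above its near end.

Run:
```python
from h import *
c=cam('wrist',env.sense())
P=plane(c,[(246,120),(386,111),(388,238),(260,238)],45).round(1);print(P)
a,b=P[0,:2],P[1,:2]; d=(b-a)/np.linalg.norm(b-a); n=np.array([d[1],-d[0]]); print(np.linalg.norm(b-a),(a+b)/2+75*n)
```

```text
[[ 476.6 -284.7   45. ]
 [ 620.8 -275.5   45. ]
 [ 632.5 -417.1   45. ]
 [ 484.2 -417.2   45. ]]
144.49318323021325 [ 553.47531178 -354.94782159]
```

Call:
arm_command(deltas=[0.3,-0.04,0.01,0.25,0,0.3,-0.04,0.01,0.5,0,0.3,-0.04,0.01,0.75,0,0.3,-0.04,0.01,0.9,0,0.3,-0.04,0.01,1,0,0.3,-0.04,0.01,1,0,0.3,-0.04,0.01,1,0])

```text
clock: 11.9
tcp_pos: [553.6, -355.7, 44.9]
ee_rot: [[-0.001, 1.0, -0.0], [1.0, 0.001, 0.0], [0.0, -0.0, -1.0]]
wrist_force: [0.7, 0.1, 0.6]
grip_width: 55.7
grasp_force: 32.1
```

Call:
arm_command(deltas=[0.3,0,0,0.02,0,0.3,0,0,0.02,0,0.8,0,0,0.02,0,0.8,0,0,0.02,0,0.8,0,0,0.02,0,0.8,0,0,-0.2,0,0.8,0,0,-0.45,0,0.8,0,0,-0.7,0,0.8,0,0,-0.96,0,0.8,0.25,0,-0.96,0,1,0.5,0,-0.96,0,1,0.75,0,-0.96,0,1,1,0,-0.96,0,1,1,0,-0.96,0])

```text
clock: 13.3
tcp_pos: [552.7, -151.1, 236.8]
ee_rot: [[-0.006, 1.0, -0.0], [1.0, 0.006, 0.003], [0.003, -0.0, -1.0]]
wrist_force: [0.2, -1.6, 0.5]
grip_width: 85.1
grasp_force: 0.0
```

Call:
arm_command(deltas=[1,0.3,-0.2,0,0,1,0.55,-0.35,0,0,1,0.73,-0.455,0,0,1,0.73,-0.455,0,0,1,0.73,-0.455,0,0,1,0.73,-0.455,0,0,1,0.73,-0.455,0,0])

```text
clock: 14.0
tcp_pos: [463.4, -11.5, 236.5]
ee_rot: [[0.002, 1.0, 0.001], [1.0, -0.002, -0.001], [-0.001, 0.001, -1.0]]
wrist_force: [0.7, 0.2, 0.7]
grip_width: 85.4
grasp_force: 0.0
```

Run:
```python
from h import *
im,c,s=grab('wrist'); save('w7.png',im[100:280,220:420].repeat(3,0).repeat(3,1)); print(s['tcp_pos'].round(2),s['ee_rot'].round(4).tolist(),s['clock'])
g=cv2.cvtColor(im,cv2.COLOR_RGB2GRAY); h=cv2.cvtColor(im,cv2.COLOR_RGB2HSV)
print(proj(c,(461.5,-6.5,28)))
for t in(50,60,70):print(t);fit(im,c,g<t,(300,165,335,200),28,15)
fit(im,c,h[...,1]<100,(255,110,385,235),28,3000)
im,c,s=grab('top'); print(reels(im,c,14,80,600))
```

```text
[463.44 -11.46 236.51] [[0.0017, 1.0, 0.0011], [1.0, -0.0017, -0.0005], [-0.0005, 0.0011, -1.0]] 14.0
[[316.13834599 172.47434804]]
50
60
(312, 171, 9, 8) 20.0 ell [461.2  -8.2] [7.9 9.2] rect [460.8  -9.5] [ 6.3 10. ] 66.3
70
(311, 169, 11, 10) 40.5 ell [461.1  -8.1] [ 9.8 10.8] rect [460.7  -8.6] [ 9.4 11.1] 55.8
(264, 121, 103, 101) 6150.5 ell [461.6  -7.4] [103.5 104.5] rect [461.6  -7.4] [88.9 89.6] 22.0
[(404.2, 336.3, [50.1, 51.0]), (405.2, 198.0, [49.5, 51.3]), (531.6, 279.7, [50.4, 50.6]), (604.1, 336.2, [49.7, 52.1]), (605.7, 190.2, [49.5, 51.1])]
```

View pics/w7.png

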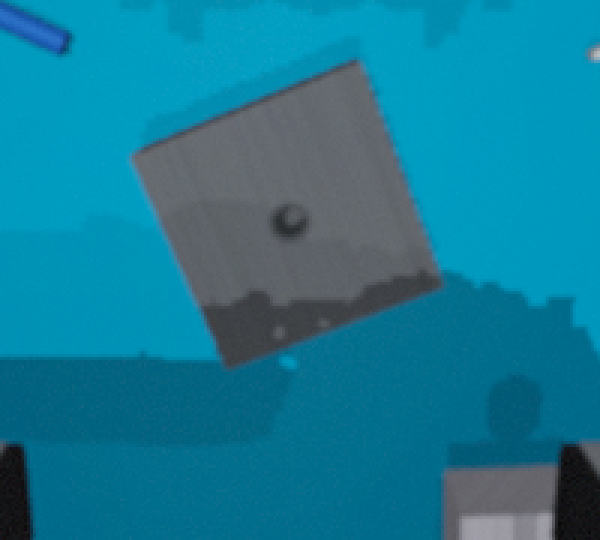

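Stand hole is at full-image (317,173), giving H ≈ (461.5, -7.5). The plate measures 89 x 90 mm, as it should. Now the first reel.

Call:
arm_command(deltas=[1,0.25,-0.1,0,0,1,0.5,-0.2,0,0,1,0.75,-0.29,0,0,1,1,-0.29,0,0,1,1,-0.29,0,0,1,1,-0.29,0,0,1,1,-0.29,0,0,1,1,-0.29,0,0])

```text
clock: 14.9
tcp_pos: [404.9, 187.9, 236.1]
ee_rot: [[0.003, 1.0, -0.001], [1.0, -0.003, -0.001], [-0.001, -0.001, -1.0]]
wrist_force: [0.2, -0.3, 0.6]
grip_width: 85.8
grasp_force: 0.0
```

```bash
cat > r.py <<'E'
from h import *
import sys
# reels in the wrist view near the tcp, on plane z (default 14); prints deltas in units
z=float(sys.argv[1]) if len(sys.argv)>1 else 14
s=env.sense(); t0=np.array(s['tcp_pos'])
im,c,s=grab('wrist'); t=np.array(s['tcp_pos']); R=np.array(s['ee_rot'])
print('clock',s['clock'],'tcp',t.round(1),'x',R[:,0].round(3))
for x,y,d in reels(im,c,z,200):
    v=R.T@np.array([x-t[0],y-t[1],0]); print('reel',x,y,d,'units',(v[:2]/200).round(4))
print('dz to grip',((t[2]-(z+12))/200).round(3))
E
python3 r.py
```

```text
clock 14.9 tcp [404.9 187.9 236.1] x [ 0.003  1.    -0.001]
reel 600.5 193.7 [50.2, 54.2] units [0.0318 0.9782]
reel 402.9 201.6 [49.7, 50.6] units [ 0.0683 -0.01  ]
reel 527.4 281.9 [50.4, 52.1] units [0.4717 0.6113]
reel 599.2 337.5 [50.7, 54.0] units [0.7508 0.9694]
reel 401.9 337.5 [50.3, 51.9] units [ 0.7477 -0.0171]
dz to grip 1.051
```

Call:
arm_command(deltas=[1,0.068,-0.01,0.2,0,1,0.068,-0.01,0.45,0,1,0.068,-0.01,0.7,0,1,0.068,-0.01,0.9,0,1,0.068,-0.01,1,0,1,0.068,-0.01,1,0])

```text
clock: 15.55
tcp_pos: [400.2, 200.6, 33.7]
ee_rot: [[0.003, 1.0, -0.006], [1.0, -0.003, -0.003], [-0.003, -0.006, -1.0]]
wrist_force: [-0.1, -0.2, -0.2]
grip_width: 85.3
grasp_force: 0.0
```

Call:
arm_command(deltas=[1,0,0,0.02,0,1,0,0,0.05,0,1,0,0,0.05,0,1,0,0,0.05,0,0.3,0,0,0.05,0,0.3,0,0,0.05,0,0.3,0,0,0.05,0,0.3,0,0,0.05,0,0.3,0,0,0.05,0,0.3,0,0,0.05,0], grip_force=30)

```text
clock: 16.55
tcp_pos: [402.8, 203.3, 27.0]
ee_rot: [[0.001, 1.0, 0.001], [1.0, -0.001, 0.0], [0.0, 0.001, -1.0]]
wrist_force: [-1.1, -0.5, 7.0]
grip_width: 54.9
grasp_force: 30.4
```

Call:
arm_command(deltas=[0.3,0,0,-0.1,0,0.3,0,0,-0.3,0,0.3,0,0,-0.55,0,0.3,0,0,-0.75,0,0.3,0,0,-0.75,0,0.3,0,0,-0.75,0,0.3,0,0,-0.75,0])

```text
clock: 17.25
tcp_pos: [401.4, 202.6, 175.1]
ee_rot: [[0.0, 1.0, -0.002], [1.0, -0.0, -0.001], [-0.001, -0.002, -1.0]]
wrist_force: [-0.5, -0.0, -1.2]
grip_width: 55.0
grasp_force: 32.1
```

Run:
```python
from h import *
im,c,s=grab('wrist'); t=np.array(s['tcp_pos']); save('w8.png',im); print(t.round(1),s['grip_width'])
for r in reels(im,c,t[2]-12,500): print(r)
```

```text
[401.4 202.6 175.1] 54.95168134684957
(400.3, 203.7, [50.1, 53.3])
(492.7, 238.0, [23.3, 26.1])
(459.0, 278.7, [23.4, 24.6])
(492.0, 304.3, [23.6, 26.0])
(401.1, 304.4, [23.5, 24.1])
```

View pics/w8.png

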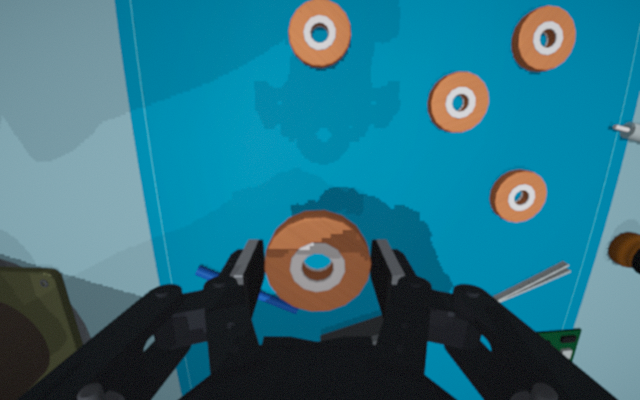

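Reel held centred at (319,262). Carrying to the stand.

Call:
arm_command(deltas=[0.3,-0.25,0.1,0,0,0.3,-0.5,0.2,0,0,0.3,-0.75,0.3,0,0,0.3,-1,0.3,0,0,0.3,-1,0.3,0,0,0.3,-1,0.3,0,0,0.3,-1,0.3,0,0])

```text
clock: 18.0
tcp_pos: [461.5, 3.8, 175.3]
ee_rot: [[0.0, 1.0, -0.002], [1.0, -0.0, 0.001], [0.001, -0.002, -1.0]]
wrist_force: [0.2, 0.6, -1.2]
grip_width: 54.5
grasp_force: 32.1
```

Call:
arm_command(deltas=[0.3,-0.053,0,0.2,0,0.3,-0.053,0,0.4,0,0.3,-0.053,0,0.55,0,0.3,-0.053,0,0.55,0,0.3,-0.053,0,0.55,0,0.3,-0.053,0,0.55,0,0.3,-0.053,0,0.55,0])

```text
clock: 18.7
tcp_pos: [464.1, -7.1, 68.0]
ee_rot: [[-0.0, 1.0, 0.004], [1.0, 0.0, 0.0], [0.0, 0.004, -1.0]]
wrist_force: [0.4, -0.4, 0.4]
grip_width: 54.8
grasp_force: 32.2
```

Run:
```python
from h import *
im,c,s=grab('wrist'); t=np.array(s['tcp_pos']); print(t.round(1),s['grip_width'],s['wrist_force'].round(1))
for r in reels(im,c,t[2]-12,500): print(r)
```

```text
[464.1  -7.1  68. ] 54.825864973165814 [ 0.4 -0.4  0.4]
(462.9, -5.8, [50.9, 54.1])
```

Call:
arm_command(deltas=[0.3,0,0,0.02,0,0.3,0,0,0.04,0,0.3,0,0,0.055,0,0.3,0,0,0.06,0,0.3,0,0,0.06,0,0.3,0,0,0.06,0,0.3,0,0,0.06,0])

```text
clock: 19.45
tcp_pos: [462.4, -7.6, 55.0]
ee_rot: [[0.001, 1.0, 0.0], [1.0, -0.001, 0.0], [0.0, 0.0, -1.0]]
wrist_force: [-3.0, 0.3, 9.5]
grip_width: 54.7
grasp_force: 33.1
```

Call:
arm_command(deltas=[1,0,0,0,0,1,0,0,0,0,1,0,0,0,0,1,0,0,0,0,1,0,0,-0.2,0,1,0,0,-0.45,0,1,0,0,-0.7,0,1,0,0,-0.9,0,1,0,0,-0.9,0,1,0,0,-0.9,0])

```text
clock: 20.45
tcp_pos: [463.1, -7.5, 235.0]
ee_rot: [[0.0, 1.0, 0.002], [1.0, -0.0, -0.0], [-0.0, 0.002, -1.0]]
wrist_force: [-0.6, -0.4, -0.1]
grip_width: 85.3
grasp_force: 0.0
```

```bash
python3 r.py 42|head -3
```

```text
clock 20.45 tcp [463.1  -7.5 235. ] x [ 0.  1. -0.]
reel 461.1 -9.0 [51.8, 52.9] units [-0.0075 -0.0098]
reel 588.6 161.4 [10.2, 41.3] units [0.8448 0.6273]
```

Call:
arm_command(deltas=[1,0.25,-0.1,0,0,1,0.5,-0.2,0,0,1,0.75,-0.3,0,0,1,1,-0.3,0,0,1,1,-0.3,0,0])

```text
clock: 21.0
tcp_pos: [400.7, 195.9, 232.3]
ee_rot: [[-0.005, 1.0, -0.003], [1.0, 0.005, 0.0], [0.0, -0.003, -1.0]]
wrist_force: [0.4, -0.1, 0.4]
grip_width: 85.4
grasp_force: 0.0
```

Call:
arm_command(deltas=[1,0.25,0,0,0,1,0.5,0,0,0,1,0.68,0,0,0,1,0.68,0,0,0,1,0.68,0,0,0,1,0.68,0,0,0,1,0.68,0,0,0])

```text
clock: 21.7
tcp_pos: [402.4, 326.8, 233.8]
ee_rot: [[0.002, 1.0, -0.001], [1.0, -0.002, -0.001], [-0.001, -0.001, -1.0]]
wrist_force: [-0.2, 0.0, 0.1]
grip_width: 85.6
grasp_force: 0.0
```

```bash
python3 r.py
```

```text
clock 21.7 tcp [402.4 326.8 233.8] x [ 0.002  1.    -0.001]
reel 601.3 197.2 [46.5, 57.5] units [-0.6457  0.996 ]
reel 527.2 284.4 [50.0, 52.8] units [-0.2106  0.6245]
reel 598.9 339.9 [50.4, 54.0] units [0.0678 0.9823]
reel 401.9 339.8 [49.7, 50.9] units [ 0.065  -0.0027]
dz to grip 1.039
```

Call:
arm_command(deltas=[1,0.065,-0.002,0.2,0,1,0.065,-0.002,0.45,0,1,0.065,-0.002,0.7,0,1,0.065,-0.002,0.9,0,1,0.065,-0.002,1,0,1,0.065,-0.002,1,0])

```text
clock: 22.35
tcp_pos: [400.1, 338.7, 31.5]
ee_rot: [[0.002, 1.0, -0.005], [1.0, -0.002, -0.005], [-0.005, -0.005, -1.0]]
wrist_force: [-0.6, -0.6, 0.6]
grip_width: 85.6
grasp_force: 0.0
```

Call:
arm_command(deltas=[1,0,0,0.02,0,1,0,0,0.035,0,1,0,0,0.035,0,1,0,0,0.035,0,0.3,0,0,0.035,0,0.3,0,0,0.035,0,0.3,0,0,0.035,0,0.3,0,0,0.035,0,0.3,0,0,0.035,0,0.3,0,0,0.035,0])

```text
clock: 23.35
tcp_pos: [402.5, 341.8, 27.8]
ee_rot: [[0.0, 1.0, 0.001], [1.0, -0.0, 0.001], [0.001, 0.001, -1.0]]
wrist_force: [-0.9, -1.8, 5.1]
grip_width: 53.3
grasp_force: 31.4
```

Call:
arm_command(deltas=[0.3,0,0,-0.1,0,0.3,0,0,-0.3,0,0.3,0,0,-0.55,0,0.3,-0.2,0.1,-0.75,0,0.3,-0.45,0.2,-0.75,0,0.3,-0.7,0.3,-0.75,0,0.3,-0.95,0.3,-0.75,0,0.3,-0.95,0.3,-0.75,0,0.3,-0.95,0.3,-0.75,0])

```text
clock: 24.25
tcp_pos: [461.7, 149.5, 176.9]
ee_rot: [[0.004, 1.0, -0.001], [1.0, -0.004, -0.0], [-0.0, -0.001, -1.0]]
wrist_force: [-0.4, -0.4, -0.1]
grip_width: 53.4
grasp_force: 32.3
```

Call:
arm_command(deltas=[0.3,-0.25,0,0,0,0.3,-0.5,0,0,0,0.3,-0.778,0,0,0,0.3,-0.778,0,0.15,0,0.3,-0.778,0,0.3,0,0.3,-0.778,0,0.46,0,0.3,-0.778,0,0.46,0,0.3,-0.778,0,0.46,0,0.3,-0.778,0,0.46,0])

```text
clock: 25.15
tcp_pos: [463.5, -3.3, 86.6]
ee_rot: [[-0.001, 1.0, 0.002], [1.0, 0.001, 0.0], [0.0, 0.002, -1.0]]
wrist_force: [0.3, -0.3, -0.5]
grip_width: 53.7
grasp_force: 32.3
```

Run:
```python
from h import *
im,c,s=grab('wrist'); t=np.array(s['tcp_pos']); print(t.round(1),s['grip_width'],s['wrist_force'].round(1))
for r in reels(im,c,t[2]-12,500): print(r)
save('w9.png',im[150:400,170:470].repeat(2,0).repeat(2,1))
```

```text
[463.5  -3.3  86.6] 53.657355685066264 [ 0.3 -0.3 -0.5]
(462.1, -0.1, [50.0, 58.0])
```

View pics/w9.png

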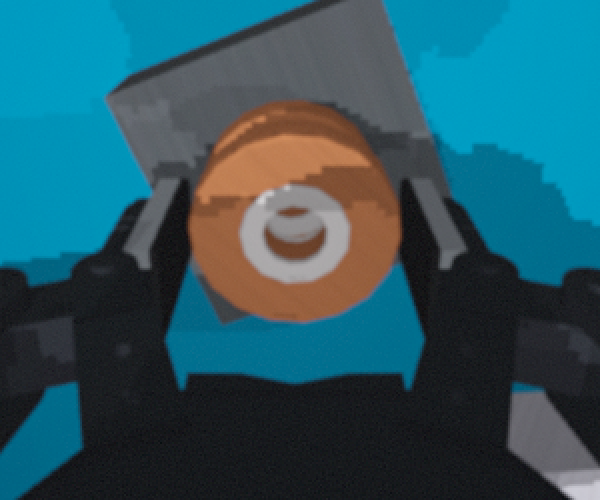

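Reel held flat over the first one (full-image centre about (317,265)); TCP is 3 mm short in y. Correcting and lowering.

Call:
arm_command(deltas=[0.3,-0.013,-0.002,0.01,0,0.3,-0.013,-0.002,0.03,0,0.3,-0.013,-0.002,0.05,0,0.3,-0.013,-0.002,0.05,0,0.3,-0.013,-0.002,0.065,0,0.3,-0.013,-0.002,0.075,0,0.3,-0.013,-0.002,0.08,0,0.3,-0.013,-0.002,0.08,0,0.3,-0.013,-0.002,0.08,0])

```text
clock: 26.1
tcp_pos: [461.7, -6.7, 69.6]
ee_rot: [[0.0, 1.0, 0.0], [1.0, -0.0, 0.0], [0.0, 0.0, -1.0]]
wrist_force: [-1.5, -0.4, 3.4]
grip_width: 53.7
grasp_force: 32.7
```

Call:
arm_command(deltas=[1,0,0,0,0,1,0,0,0,0,1,0,0,0,0,1,0,0,0,0,1,0,0,-0.2,0,1,0,0,-0.45,0,1,0,0,-0.7,0,1,0,0,-0.83,0,1,0,0,-0.83,0,1,0,0,-0.83,0])

```text
clock: 27.1
tcp_pos: [461.8, -6.7, 235.5]
ee_rot: [[0.0, 1.0, 0.001], [1.0, -0.0, -0.0], [-0.0, 0.001, -1.0]]
wrist_force: [0.2, 0.1, 0.6]
grip_width: 85.6
grasp_force: 0.0
```

```bash
python3 r.py 56|head -2
```

```text
clock 27.1 tcp [461.8  -6.7 235.5] x [ 0.  1. -0.]
reel 460.5 -7.7 [51.9, 53.9] units [-0.005  -0.0066]
```

Call:
arm_command(deltas=[1,0.25,0.1,0,0,1,0.5,0.2,0,0,1,0.75,0.32,0,0,1,1,0.32,0,0,1,1,0.32,0,0])

```text
clock: 27.65
tcp_pos: [525.4, 197.3, 232.5]
ee_rot: [[-0.004, 1.0, -0.003], [1.0, 0.004, 0.0], [0.0, -0.003, -1.0]]
wrist_force: [-0.8, -0.6, 0.7]
grip_width: 85.4
grasp_force: 0.0
```

Call:
arm_command(deltas=[1,0.25,0,0,0,1,0.41,0,0,0,1,0.41,0,0,0,1,0.41,0,0,0,1,0.41,0,0,0,1,0.41,0,0,0])

```text
clock: 28.25
tcp_pos: [525.5, 273.7, 234.9]
ee_rot: [[0.002, 1.0, -0.001], [1.0, -0.002, -0.001], [-0.001, -0.001, -1.0]]
wrist_force: [0.3, -0.8, 0.2]
grip_width: 85.5
grasp_force: 0.0
```

```bash
python3 r.py
```

```text
clock 28.25 tcp [525.5 273.7 234.9] x [ 0.002  1.    -0.001]
reel 979.1 24.9 [50.5, 155.6] units [-1.2391  2.2707]
reel 602.9 195.4 [49.8, 52.9] units [-0.3907  0.3878]
reel 529.6 283.5 [49.8, 50.7] units [0.049  0.0204]
reel 601.2 338.7 [50.3, 51.0] units [0.3258 0.3778]
dz to grip 1.044
```

Call:
arm_command(deltas=[1,0.042,0.02,0.2,0,1,0.042,0.02,0.45,0,1,0.042,0.02,0.7,0,1,0.042,0.02,0.9,0,1,0.042,0.02,1,0,1,0.042,0.02,1,0])

```text
clock: 28.9
tcp_pos: [527.1, 281.2, 32.0]
ee_rot: [[0.002, 1.0, -0.007], [1.0, -0.002, -0.004], [-0.004, -0.007, -1.0]]
wrist_force: [-0.1, -0.6, -0.1]
grip_width: 85.2
grasp_force: 0.0
```

Call:
arm_command(deltas=[1,0,0,0.02,0,1,0,0,0.035,0,1,0,0,0.035,0,1,0,0,0.035,0,0.3,0,0,0.035,0,0.3,0,0,0.035,0,0.3,0,0,0.035,0,0.3,0,0,0.035,0,0.3,0,0,0.035,0,0.3,0,0,0.035,0])

```text
clock: 29.9
tcp_pos: [529.8, 283.9, 29.3]
ee_rot: [[0.0, 1.0, 0.001], [1.0, -0.0, 0.001], [0.001, 0.001, -1.0]]
wrist_force: [-1.4, -1.3, 4.9]
grip_width: 56.3
grasp_force: 30.6
```

Call:
arm_command(deltas=[0.3,0,0,-0.1,0,0.3,0,0,-0.3,0,0.3,0,0,-0.55,0,0.3,-0.2,-0.1,-0.75,0,0.3,-0.45,-0.2,-0.75,0,0.3,-0.7,-0.34,-0.75,0,0.3,-0.95,-0.34,-0.75,0,0.3,-0.95,-0.34,-0.75,0,0.3,-0.95,-0.34,-0.75,0])

```text
clock: 30.8
tcp_pos: [460.6, 91.5, 178.6]
ee_rot: [[0.004, 1.0, -0.0], [1.0, -0.004, -0.001], [-0.001, -0.0, -1.0]]
wrist_force: [0.0, -0.2, 0.3]
grip_width: 56.2
grasp_force: 32.1
```

Call:
arm_command(deltas=[0.3,-0.25,0.006,0,0,0.3,-0.5,0.006,0.1,0,0.3,-0.5,0.006,0.2,0,0.3,-0.5,0.006,0.3,0,0.3,-0.5,0.006,0.4,0,0.3,-0.5,0.006,0.4,0,0.3,-0.5,0.006,0.4,0,0.3,-0.5,0.006,0.4,0,0.3,-0.5,0.006,0.4,0])

```text
clock: 31.7
tcp_pos: [464.0, -6.0, 99.4]
ee_rot: [[-0.0, 1.0, 0.002], [1.0, 0.0, 0.0], [0.0, 0.002, -1.0]]
wrist_force: [-0.5, 0.8, 0.2]
grip_width: 56.0
grasp_force: 32.2
```

Call:
arm_command(deltas=[0.3,-0.004,-0.003,0.02,0,0.3,-0.004,-0.003,0.04,0,0.3,-0.004,-0.003,0.05,0,0.3,-0.004,-0.003,0.06,0,0.3,-0.004,-0.003,0.068,0,0.3,-0.004,-0.003,0.073,0,0.3,-0.004,-0.003,0.073,0,0.3,-0.004,-0.003,0.073,0])

```text
clock: 32.5
tcp_pos: [462.3, -7.1, 84.4]
ee_rot: [[0.001, 1.0, 0.0], [1.0, -0.001, 0.0], [0.0, 0.0, -1.0]]
wrist_force: [-1.5, 0.1, 7.5]
grip_width: 55.7
grasp_force: 33.0
```

Call:
arm_command(deltas=[1,0,0,0,0,1,0,0,0,0,1,0,0,0,0,1,0,0,0,0,1,0,0,-0.2,0,1,0,0,-0.45,0,1,0,0,-0.7,0,1,0,0,-0.755,0,1,0,0,-0.755,0,1,0,0,-0.755,0])

```text
clock: 33.5
tcp_pos: [461.5, -7.1, 233.5]
ee_rot: [[0.001, 1.0, -0.002], [1.0, -0.001, 0.0], [0.0, -0.002, -1.0]]
wrist_force: [-0.3, -0.5, -1.2]
grip_width: 85.6
grasp_force: 0.0
```

```bash
python3 r.py 70|head -2
```

```text
clock 33.5 tcp [461.5  -7.1 233.5] x [0.001 1.    0.   ]
reel 461.1 -6.3 [51.9, 55.2] units [ 0.004  -0.0019]
```

Call:
arm_command(deltas=[1,0.2,0.14,0,0,1,0.4,0.28,0,0,1,0.6,0.43,0,0,1,0.8,0.57,0,0,1,0.96,0.69,0,0,1,0.96,0.69,0,0,1,0.96,0.69,0,0,1,0.96,0.69,0,0])

```text
clock: 34.35
tcp_pos: [598.8, 183.8, 232.9]
ee_rot: [[0.001, 1.0, -0.004], [1.0, -0.001, -0.002], [-0.002, -0.004, -1.0]]
wrist_force: [0.9, -1.4, -0.0]
grip_width: 85.7
grasp_force: 0.0
```

```bash
python3 r.py
```

```text
clock 34.35 tcp [598.8 183.8 232.9] x [ 0.001  1.    -0.002]
reel 469.5 -21.9 [17.7, 40.4] units [-1.0292 -0.6456]
reel 991.7 21.5 [125.2, 295.7] units [-0.8097  1.9651]
reel 604.1 193.6 [49.6, 50.7] units [0.0489 0.0263]
reel 602.6 337.2 [50.5, 51.8] units [0.7669 0.0181]
dz to grip 1.035
```

Call:
arm_command(deltas=[1,0.043,0.024,0.2,0,1,0.043,0.024,0.45,0,1,0.043,0.024,0.7,0,1,0.043,0.024,0.9,0,1,0.043,0.024,1,0,1,0.043,0.024,1,0])

```text
clock: 35.0
tcp_pos: [601.3, 191.0, 31.3]
ee_rot: [[0.002, 1.0, -0.008], [1.0, -0.002, -0.003], [-0.003, -0.008, -1.0]]
wrist_force: [0.7, -0.5, 0.7]
grip_width: 85.4
grasp_force: 0.0
```

Call:
arm_command(deltas=[1,0,0,0.01,0,1,0,0,0.025,0,1,0,0,0.025,0,1,0,0,0.025,0,0.3,0,0,0.025,0,0.3,0,0,0.025,0,0.3,0,0,0.025,0,0.3,0,0,0.025,0,0.3,0,0,0.025,0,0.3,0,0,0.025,0])

```text
clock: 36.0
tcp_pos: [605.5, 193.6, 30.7]
ee_rot: [[0.001, 1.0, 0.001], [1.0, -0.001, 0.0], [0.0, 0.001, -1.0]]
wrist_force: [-0.9, -0.1, 4.9]
grip_width: 55.2
grasp_force: 30.7
```

Call:
arm_command(deltas=[0.3,0,0,-0.1,0,0.3,0,0,-0.3,0,0.3,0,0,-0.55,0,0.3,-0.2,-0.14,-0.75,0,0.3,-0.4,-0.28,-0.75,0,0.3,-0.6,-0.43,-0.75,0,0.3,-0.8,-0.57,-0.75,0,0.3,-1,-0.708,-0.75,0,0.3,-1,-0.708,-0.75,0,0.3,-1,-0.708,-0.75,0,0.3,-1,-0.708,-0.75,0])

```text
clock: 37.1
tcp_pos: [464.6, -6.0, 180.0]
ee_rot: [[0.0, 1.0, 0.002], [1.0, -0.0, 0.001], [0.001, 0.002, -1.0]]
wrist_force: [-0.0, 1.3, -0.7]
grip_width: 54.8
grasp_force: 32.0
```

Call:
arm_command(deltas=[0.3,-0.006,-0.008,0.12,0,0.3,-0.006,-0.008,0.24,0,0.3,-0.006,-0.008,0.33,0,0.3,-0.006,-0.008,0.33,0,0.3,-0.006,-0.008,0.33,0,0.3,-0.006,-0.008,0.35,0,0.3,-0.006,-0.008,0.37,0,0.3,-0.006,-0.008,0.385,0,0.3,-0.006,-0.008,0.395,0,0.3,-0.006,-0.008,0.398,0,0.3,-0.006,-0.008,0.398,0,0.3,-0.006,-0.008,0.398,0])

```text
clock: 38.3
tcp_pos: [462.0, -7.7, 100.3]
ee_rot: [[0.001, 1.0, 0.0], [1.0, -0.001, 0.0], [0.0, 0.0, -1.0]]
wrist_force: [-0.7, 0.2, 0.7]
grip_width: 54.9
grasp_force: 32.2
```

Call:
arm_command(deltas=[0.3,0,0,0.005,0,0.3,0,0,0.005,0,1,0,0,0.005,0,1,0,0,0.005,0,1,0,0,0.005,0,1,0,0,0,0,1,0,0,-0.2,0,1,0,0,-0.45,0,1,0,0,-0.675,0,1,0,0,-0.675,0,1,0,0,-0.675,0])

```text
clock: 39.4
tcp_pos: [462.7, -7.7, 236.3]
ee_rot: [[0.0, 1.0, 0.003], [1.0, -0.0, -0.0], [-0.0, 0.003, -1.0]]
wrist_force: [0.2, 0.2, -1.8]
grip_width: 85.0
grasp_force: 0.0
```

```bash
python3 r.py 84|head -2
```

```text
clock 39.4 tcp [462.7  -7.7 236.3] x [ 0.  1. -0.]
reel 460.9 -5.4 [51.7, 56.9] units [ 0.0115 -0.0091]
```

Call:
arm_command(deltas=[1,0.25,0.14,0,0,1,0.5,0.28,0,0,1,0.7,0.43,0,0,1,0.9,0.57,0,0,1,1,0.69,0,0,1,1,0.69,0,0])

```text
clock: 40.05
tcp_pos: [602.2, 196.2, 230.9]
ee_rot: [[-0.004, 1.0, -0.002], [1.0, 0.004, 0.0], [0.0, -0.002, -1.0]]
wrist_force: [-0.6, -0.9, -0.3]
grip_width: 85.4
grasp_force: 0.0
```

Call:
arm_command(deltas=[1,0.25,0,0,0,1,0.5,0,0,0,1,0.68,0.01,0,0,1,0.68,0.01,0,0,1,0.68,0.01,0,0,1,0.68,0.01,0,0,1,0.68,0.01,0,0])

```text
clock: 40.75
tcp_pos: [601.8, 326.5, 234.8]
ee_rot: [[0.002, 1.0, -0.001], [1.0, -0.002, -0.001], [-0.001, -0.001, -1.0]]
wrist_force: [-0.1, -0.1, 0.1]
grip_width: 85.3
grasp_force: 0.0
```

```bash
python3 r.py
```

```text
clock 40.75 tcp [601.8 326.5 234.8] x [ 0.002  1.    -0.001]
reel 1032.7 55.4 [54.9, 94.0] units [-1.3503  2.1578]
reel 602.6 339.8 [49.9, 50.5] units [0.0668 0.004 ]
dz to grip 1.044
```

Call:
arm_command(deltas=[1,0.06,0.004,0.2,0,1,0.06,0.004,0.45,0,1,0.06,0.004,0.7,0,1,0.06,0.004,0.9,0,1,0.06,0.004,1,0,1,0.06,0.004,1,0])

```text
clock: 41.4
tcp_pos: [600.0, 337.5, 31.1]
ee_rot: [[0.002, 1.0, -0.007], [1.0, -0.002, -0.004], [-0.004, -0.007, -1.0]]
wrist_force: [-0.5, -0.4, 0.5]
grip_width: 85.3
grasp_force: 0.0
```

Call:
arm_command(deltas=[1,0,0,0.01,0,1,0,0,0.03,0,1,0,0,0.03,0,1,0,0,0.03,0,0.3,0,0,0.03,0,0.3,0,0,0.03,0,0.3,0,0,0.03,0,0.3,0,0,0.03,0,0.3,0,0,0.03,0,0.3,0,0,0.03,0])

```text
clock: 42.4
tcp_pos: [602.9, 340.5, 30.1]
ee_rot: [[0.0, 1.0, 0.001], [1.0, -0.0, 0.001], [0.001, 0.001, -1.0]]
wrist_force: [-2.0, 0.0, 5.4]
grip_width: 54.7
grasp_force: 30.8
```

Call:
arm_command(deltas=[0.3,0,0,-0.1,0,0.3,0,0,-0.3,0,0.3,0,0,-0.55,0,0.3,-0.2,-0.14,-0.75,0,0.3,-0.4,-0.28,-0.75,0,0.3,-0.6,-0.43,-0.75,0,0.3,-0.8,-0.57,-0.75,0,0.3,-0.95,-0.7,-0.75,0,0.3,-0.95,-0.7,-0.75,0,0.3,-0.95,-0.7,-0.75,0])

```text
clock: 43.4
tcp_pos: [461.9, 149.5, 179.2]
ee_rot: [[0.002, 1.0, 0.0], [1.0, -0.002, 0.0], [0.0, 0.0, -1.0]]
wrist_force: [0.6, -0.4, 0.0]
grip_width: 54.8
grasp_force: 32.0
```

Call:
arm_command(deltas=[0.3,-0.25,0,0,0,0.3,-0.5,0,0,0,0.3,-0.788,0,0.08,0,0.3,-0.788,0,0.16,0,0.3,-0.788,0,0.245,0,0.3,-0.788,0,0.245,0,0.3,-0.788,0,0.245,0,0.3,-0.788,0,0.245,0,0.3,-0.788,0,0.245,0,0.3,-0.788,0,0.245,0])

```text
clock: 44.4
tcp_pos: [463.3, -6.9, 130.8]
ee_rot: [[-0.0, 1.0, 0.002], [1.0, 0.0, -0.0], [-0.0, 0.002, -1.0]]
wrist_force: [-0.0, -0.4, -0.3]
grip_width: 54.6
grasp_force: 32.0
```

Call:
arm_command(deltas=[0.3,0,-0.002,0.03,0,0.3,0,-0.002,0.05,0,0.3,0,-0.002,0.065,0,0.3,0,-0.002,0.075,0,0.3,0,-0.002,0.082,0,0.3,0,-0.002,0.087,0,0.3,0,-0.002,0.087,0,0.3,0,-0.002,0.087,0])

```text
clock: 45.2
tcp_pos: [462.3, -7.3, 112.8]
ee_rot: [[0.001, 1.0, 0.0], [1.0, -0.001, 0.0], [0.0, 0.0, -1.0]]
wrist_force: [1.0, 0.5, 0.1]
grip_width: 55.0
grasp_force: 32.0
```

Call:
arm_command(deltas=[1,0,0,0,0,1,0,0,0,0,1,0,0,0,0,1,0,0,0,0,1,0,0,-0.2,0,1,0,0,-0.45,0,1,0,0,-0.75,0,1,0,0,-0.75,0,1,0,0,-0.75,0,1,0,0,-0.75,0])

```text
clock: 46.2
tcp_pos: [461.5, -7.3, 261.5]
ee_rot: [[0.0, 1.0, -0.002], [1.0, -0.0, 0.0], [0.0, -0.002, -1.0]]
wrist_force: [-0.2, 0.9, 0.1]
grip_width: 85.5
grasp_force: 0.0
```

Run:
```python
from h import *
im,c,s=grab('wrist'); t=np.array(s['tcp_pos']); print(t.round(1))
h=cv2.cvtColor(im,cv2.COLOR_RGB2HSV);g=h[...,2]
for r in reels(im,c,98,500): print(r)
print('hub');fit(im,c,(h[...,1]<70)&(g>110),(260,120,380,250),98,100)
save('w10.png',im[80:330,170:470].repeat(2,0).repeat(2,1))
```

```text
[461.5  -7.3 261.5]
(462.9, -17.1, [46.7, 99.2])
hub
(314, 219, 21, 20) 301.0 ell [467.1 -50.3] [20.4 20.8] rect [467.1 -50.7] [20.3 20.8] 0.0
(304, 171, 28, 27) 543.0 ell [460.8  -4.8] [25.8 26. ] rect [460.5  -4.4] [26.1 26. ] 0.7
```

View pics/w10.png

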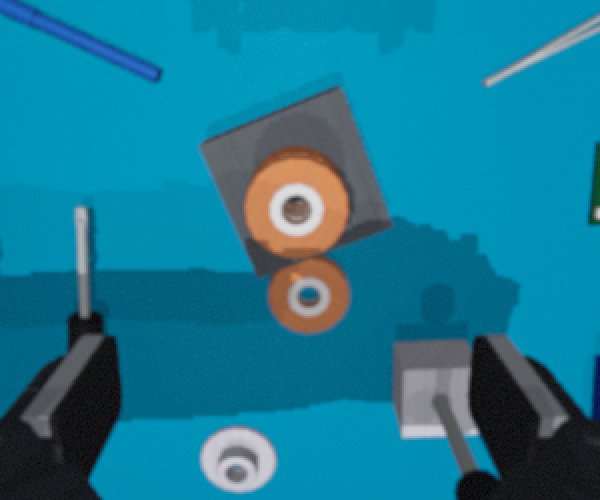

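Crop shows the stack at full-image (318,184), and one reel on the mat beside the stand, hub at (324,228). One reel was knocked off the stack, so the top reel dropped a level. I'll check the stack height and alignment from the hub and eye.

Run:
```python
from h import *
im,c,s=grab('wrist'); t=np.array(s['tcp_pos']); print(t.round(1))
h=cv2.cvtColor(im,cv2.COLOR_RGB2HSV);g=h[...,2]; w=(h[...,1]<70)&(g>110)
print('mat');fit(im,c,w,(305,210,345,250),14,100)
for z in(70,84,98): print(z);fit(im,c,w,(290,160,345,205),z,100)
# eye in stack
for z in(70,84): fit(im,c,(h[...,1]>75)|(g<110),(309,175,330,195),z,20)
im,c,s=grab('scene'); save('s3.png',im[110:260,260:460].repeat(4,0).repeat(4,1))
print(proj(c,[(461.5,-7.5,98),(461.5,-7.5,84)]))
m=orange(im); 
for k,a in blobs(m,50): print(cv2.boundingRect(k),a)
```

```text
[461.   -7.3 260.9]
mat
(315, 219, 21, 20) 304.0 ell [469.4 -85. ] [26.8 27.1] rect [469.5 -85.3] [26.4 26.9] 0.0
70
(305, 172, 28, 27) 551.0 ell [460.9 -11.9] [28.5 28.8] rect [460.7 -12.3] [28.8 28.5] 0.0
84
(305, 172, 28, 27) 551.0 ell [460.9  -8.4] [27.2 27.5] rect [460.7  -8.8] [27.5 27.2] 0.0
98
(305, 172, 28, 27) 551.0 ell [460.9  -4.9] [25.9 26.2] rect [460.7  -5.2] [26.2 25.9] 0.0
[[350.10517857 164.88901708]
 [349.95742611 169.39812064]]
(315, 175, 18, 13) 57.0
(338, 164, 21, 29) 337.5
```

View pics/s3.png

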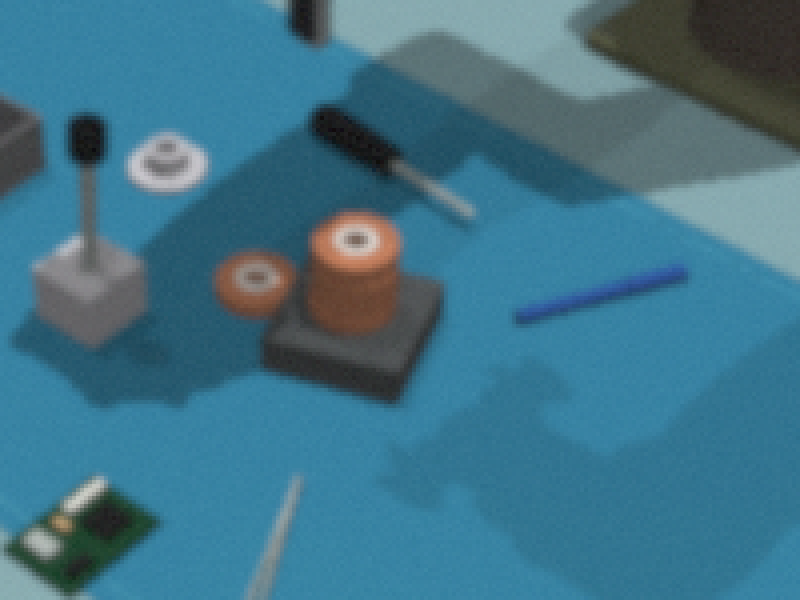

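Stack of four is intact (top z 84 at (460.9,-8.4)); the fifth lies flat on the mat at about (469,-85). Fetching it.

Call:
arm_command(deltas=[1,-0.2,0.04,0.05,0,1,-0.44,0.04,0.13,0,1,-0.44,0.04,0.13,0,1,-0.44,0.04,0.13,0,1,-0.44,0.04,0.13,0,1,-0.44,0.04,0.13,0])

```text
clock: 46.95
tcp_pos: [470.2, -94.3, 236.7]
ee_rot: [[-0.001, 1.0, -0.0], [1.0, 0.001, 0.0], [0.0, -0.0, -1.0]]
wrist_force: [-0.2, 0.6, 0.1]
grip_width: 85.5
grasp_force: 0.0
```

```bash
python3 r.py
python3 - <<'E'
from h import *
im,c,s=grab('wrist'); h=cv2.cvtColor(im,cv2.COLOR_RGB2HSV);g=h[...,2]; w=(h[...,1]<70)&(g>80)
t=np.array(s['tcp_pos']);x,y=proj(c,(469,-85,14))[0].astype(int); print(x,y)
fit(im,c,w,(x-28,y-28,x+28,y+28),14,100)
E
```

```text
clock 46.95 tcp [470.2 -94.3 236.7] x [-0.001  1.     0.   ]
reel 469.3 -84.2 [49.6, 50.9] units [ 0.0504 -0.0043]
reel 459.1 -5.8 [65.2, 65.5] units [ 0.4424 -0.0548]
dz to grip 1.054
316 166
(305, 155, 25, 24) 438.0 ell [469.3 -85.3] [27.4 27.6] rect [469.2 -85.3] [27.8 26.9] 0.1
(288, 138, 53, 52) 234.5 ell [467. -82.] [51.  65.2] rect [466.  -82.3] [59.7 59.4] 0.0
```

Call:
arm_command(deltas=[0.9,0.03,-0.004,0.2,0,0.9,0.03,-0.004,0.45,0,0.9,0.03,-0.004,0.65,0,0.9,0.03,-0.004,0.8,0,0.9,0.03,-0.004,0.9,0,0.9,0.03,-0.004,1,0,0.9,0.03,-0.004,1,0])

```text
clock: 47.75
tcp_pos: [467.5, -88.2, 34.8]
ee_rot: [[-0.001, 1.0, -0.005], [1.0, 0.001, 0.001], [0.001, -0.005, -1.0]]
wrist_force: [-0.6, -0.1, 0.4]
grip_width: 76.8
grasp_force: 0.0
```

Call:
arm_command(deltas=[0.9,0,0,0.02,0,0.9,0,0,0.035,0,0.9,0,0,0.035,0,0.9,0,0,0.035,0,0.3,0,0,0.035,0,0.3,0,0,0.035,0,0.3,0,0,0.035,0,0.3,0,0,0.035,0,0.3,0,0,0.035,0,0.3,0,0,0.035,0])

```text
clock: 48.75
tcp_pos: [469.8, -89.4, 30.8]
ee_rot: [[0.0, 1.0, 0.001], [1.0, -0.0, -0.0], [-0.0, 0.001, -1.0]]
wrist_force: [-1.9, -0.2, 8.6]
grip_width: 54.6
grasp_force: 29.9
```

Call:
arm_command(deltas=[0.3,-0.01,0,-0.1,0,0.3,-0.01,0,-0.3,0,0.3,-0.01,0,-0.55,0,0.3,-0.01,0,-0.8,0,0.3,-0.01,0,-0.8,0,0.3,0.2,-0.018,-0.8,0,0.3,0.395,-0.036,-0.8,0,0.3,0.395,-0.036,-0.8,0,0.3,0.395,-0.036,-0.8,0,0.3,0.395,-0.036,-0.8,0,0.3,0.395,-0.036,-0.8,0])

```text
clock: 49.85
tcp_pos: [462.2, -11.2, 189.5]
ee_rot: [[0.002, 1.0, -0.0], [1.0, -0.002, -0.0], [-0.0, -0.0, -1.0]]
wrist_force: [-0.6, 0.8, -0.3]
grip_width: 54.2
grasp_force: 31.9
```

Run:
```python
from h import *
im,c,s=grab('wrist'); t=np.array(s['tcp_pos']); print(t.round(1))
h=cv2.cvtColor(im,cv2.COLOR_RGB2HSV);g=h[...,2]; w=(h[...,1]<70)&(g>100)
fit(im,c,w,(270,200,370,310),t[2]-16.8,200)
im,c,s=grab('top');print([r for r in reels(im,c,14,80,700)])
```

```text
[462.2 -11.2 189.5]
(290, 227, 55, 50) 2095.0 ell [460.9  -6.4] [26.9 27. ] rect [461.   -6.4] [26.9 26.9] 89.9
[]
```

Call:
arm_command(deltas=[0.3,-0.008,0,0.1,0,0.3,-0.008,0,0.2,0,0.3,-0.008,0,0.3,0,0.3,-0.008,0,0.3,0,0.3,-0.008,0,0.3,0,0.3,-0.008,0,0.32,0,0.3,-0.008,0,0.335,0,0.3,-0.008,0,0.35,0,0.3,-0.008,0,0.36,0,0.3,-0.008,0,0.37,0,0.3,-0.008,0,0.375,0,0.3,-0.008,0,0.375,0,0.3,-0.008,0,0.375,0])

```text
clock: 51.25
tcp_pos: [462.3, -11.9, 114.7]
ee_rot: [[0.0, 1.0, 0.0], [1.0, -0.0, -0.0], [-0.0, 0.0, -1.0]]
wrist_force: [-0.4, -0.7, -0.2]
grip_width: 54.3
grasp_force: 32.0
```

Call:
arm_command(deltas=[0.3,-0.003,0,0.004,0,0.3,-0.003,0,0.008,0,0.3,-0.003,0,0.008,0,0.3,-0.003,0,0.008,0])

```text
clock: 51.65
tcp_pos: [462.6, -12.5, 113.5]
ee_rot: [[0.0, 1.0, 0.001], [1.0, -0.0, 0.0], [0.0, 0.001, -1.0]]
wrist_force: [-0.5, 0.7, 3.6]
grip_width: 54.4
grasp_force: 32.6
```

Call:
arm_command(deltas=[1,0,0,0,0,1,0,0,0,0,1,0,0,0,0,1,0,0,0,0,1,0,0,-0.2,0,1,0,0,-0.45,0,1,0,0,-0.75,0,1,0,0,-0.75,0,1,0,0,-0.75,0,1,0,0,-0.75,0])

```text
clock: 52.65
tcp_pos: [461.5, -12.5, 261.8]
ee_rot: [[0.001, 1.0, -0.002], [1.0, -0.001, 0.0], [0.0, -0.002, -1.0]]
wrist_force: [-0.5, -0.1, -0.8]
grip_width: 85.6
grasp_force: 0.0
```

Run:
```python
from h import *
im,c,s=grab('wrist'); t=np.array(s['tcp_pos']); print(t.round(1))
h=cv2.cvtColor(im,cv2.COLOR_RGB2HSV);g=h[...,2]; w=(h[...,1]<70)&(g>110)
for z in(84,98): fit(im,c,w,(280,160,360,225),z,300)
im,c,s=grab('scene'); 
for k,a in blobs(orange(im),50): print(cv2.boundingRect(k),a)
```

```text
[461.5 -12.5 261.8]
(304, 169, 29, 28) 603.0 ell [461.  -11.1] [28.3 28.9] rect [461.  -11.6] [28.5 28.2] 0.0
(304, 169, 29, 28) 603.0 ell [461.   -7.8] [27.  27.5] rect [460.9  -8.2] [27.2 26.9] 0.0
(338, 160, 21, 33) 421.5
```

Call:
arm_command(deltas=[1,-0.25,-0.1,0,0,1,-0.5,-0.2,0.05,0,1,-0.75,-0.215,0.13,0,1,-1,-0.215,0.13,0,1,-1,-0.215,0.13,0,1,-1,-0.215,0.13,0,1,-1,-0.215,0.13,0,1,-1,-0.215,0.13,0])

```text
clock: 53.55
tcp_pos: [419.0, -210.9, 236.7]
ee_rot: [[-0.001, 1.0, -0.001], [1.0, 0.001, 0.001], [0.001, -0.001, -1.0]]
wrist_force: [0.4, -0.2, -0.2]
grip_width: 85.5
grasp_force: 0.0
```

Run:
```python
from h import *
im,c,s=grab('wrist'); t=np.array(s['tcp_pos']); print(t.round(1),s['clock'])
h=cv2.cvtColor(im,cv2.COLOR_RGB2HSV);g=h[...,2]; w=(h[...,1]<90)
x,y=proj(c,(418.5,-219,5))[0].astype(int)
fit(im,c,w,(x-45,y-45,x+45,y+45),5,300)
save('w11.png',im[y-60:y+60,x-60:x+60].repeat(4,0).repeat(4,1)); print(x,y)
```

```text
[ 419.  -210.9  236.7] 53.55
(294, 158, 47, 45) 1606.0 ell [ 417.8 -220.1] [54.9 55.1] rect [ 417.6 -220.2] [55.3 54.2] 0.1
317 179
```

View pics/w11.png

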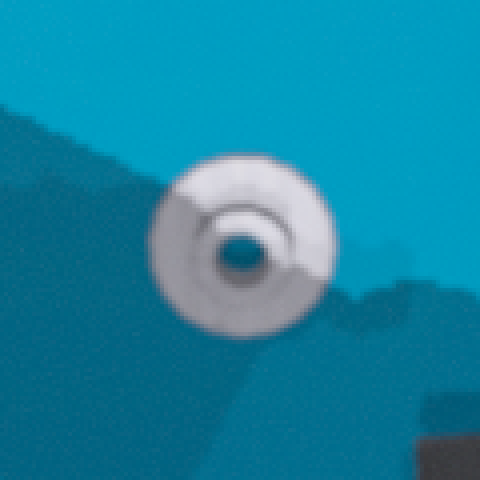

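Keeper lies hub up at full-image (317,180). Its disc measures 55 mm, centre (417.8,-220.1).

Call:
arm_command(deltas=[0.8,-0.048,-0.004,0.2,0,0.8,-0.048,-0.004,0.45,0,0.8,-0.048,-0.004,0.7,0,0.8,-0.048,-0.004,0.88,0,0.8,-0.048,-0.004,0.97,0,0.8,-0.048,-0.004,0.97,0,0.8,-0.048,-0.004,0.97,0])

```text
clock: 54.3
tcp_pos: [418.8, -221.3, 43.6]
ee_rot: [[-0.001, 1.0, 0.0], [1.0, 0.001, 0.0], [0.0, 0.0, -1.0]]
wrist_force: [0.0, 0.3, 0.0]
grip_width: 68.1
grasp_force: 0.0
```

Call:
arm_command(deltas=[0.8,0,0,0.02,0,0.8,0,0,0.035,0,0.8,0,0,0.035,0,0,0,0,0.035,0,0,0,0,0.035,0,0,0,0,0.035,0,0,0,0,0.035,0,0,0,0,0.035,0,0,0,0,0.035,0,0,0,0,0.035,0], grip_force=35)

```text
clock: 55.3
tcp_pos: [418.5, -222.3, 36.4]
ee_rot: [[0.0, 1.0, 0.0], [1.0, -0.0, -0.0], [-0.0, 0.0, -1.0]]
wrist_force: [-0.6, 0.0, 5.0]
grip_width: 28.3
grasp_force: 34.4
```

Call:
arm_command(deltas=[0,0,0,-0.1,0,0,0,0,-0.3,0,0,0,0,-0.55,0,0,0,0,-0.8,0,0,0,0,-0.8,0,0,0.25,0.1,-0.8,0,0,0.5,0.218,-0.8,0,0,0.75,0.218,-0.8,0,0,1,0.218,-0.8,0,0,1,0.218,-0.8,0,0,1,0.218,-0.8,0,0,1,0.218,-0.8,0])

```text
clock: 56.5
tcp_pos: [461.7, -22.7, 195.5]
ee_rot: [[0.001, 1.0, -0.001], [1.0, -0.001, -0.001], [-0.001, -0.001, -1.0]]
wrist_force: [0.4, 0.9, -0.7]
grip_width: 27.9
grasp_force: 35.1
```

Run:
```python
from h import *
im,c,s=grab('wrist'); t=np.array(s['tcp_pos']); print(t.round(1),s['grip_width'])
save('w12.png',im[150:350,200:440].repeat(3,0).repeat(3,1)[:600,:720]);
```

```text
[461.7 -22.7 195.5] 27.88826873284434
```

View pics/w12.png

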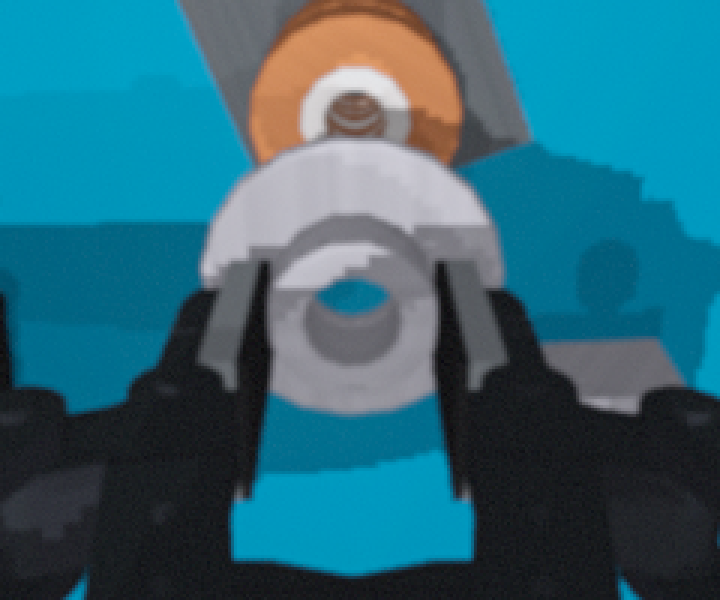

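Keeper held by its hub, level, at full-image about (317,247); the stack sits ahead of it at (318,188). Placing it on top.

Call:
arm_command(deltas=[0,0.062,0,0,0,0,0.062,0,0.1,0,0,0.062,0,0.2,0,0,0.062,0,0.25,0,0,0.062,0,0.25,0,0,0.062,0,0.27,0,0,0.062,0,0.285,0,0,0.062,0,0.295,0,0,0.062,0,0.305,0,0,0.062,0,0.307,0,0,0.062,0,0.307,0,0,0.062,0,0.307,0])

```text
clock: 57.75
tcp_pos: [462.1, -9.7, 134.9]
ee_rot: [[0.0, 1.0, 0.0], [1.0, -0.0, 0.0], [0.0, 0.0, -1.0]]
wrist_force: [-0.4, 0.4, -0.9]
grip_width: 28.0
grasp_force: 35.1
```

Call:
arm_command(deltas=[0,-0.002,0,0.005,0,0,-0.002,0,0.009,0,0,-0.002,0,0.009,0,0,-0.002,0,0.009,0,0.7,-0.002,0,0.009,0,0.7,-0.002,0,0.009,0,0.7,-0.002,0,0.009,0,0.7,-0.002,0,-0.03,0,0.7,-0.002,0,-0.2,0,1,-0.002,0,-0.45,0,1,-0.002,0,-0.63,0,1,-0.002,0,-0.63,0,1,-0.002,0,-0.63,0])

```text
clock: 59.05
tcp_pos: [462.7, -10.1, 262.0]
ee_rot: [[0.001, 1.0, 0.003], [1.0, -0.001, -0.0], [-0.0, 0.003, -1.0]]
wrist_force: [-0.1, 0.3, -0.6]
grip_width: 85.5
grasp_force: 0.0
```

Run:
```python
from h import *
im,c,s=grab('wrist'); t=np.array(s['tcp_pos']); print(t.round(1))
h=cv2.cvtColor(im,cv2.COLOR_RGB2HSV);g=h[...,2]
fit(im,c,(h[...,1]<60)&(g>120),(265,130,375,235),103,500)
x,y=proj(c,(461.5,-8,118))[0].astype(int); print(x,y)
print('eye');fit(im,c,(g<120)|(h[...,1]>60),(x-14,y-14,x+14,y+14),118,40)
save('w13.png',im[y-60:y+80,x-80:x+80].repeat(4,0).repeat(4,1))
im,c,s=grab('scene'); save('s4.png',im)
for k,a in blobs(orange(im),50): print(cv2.boundingRect(k),a)
```

```text
[462.7 -10.1 262. ]
(287, 157, 59, 56) 2509.0 ell [460.6  -7.2] [54.3 55.2] rect [460.9  -7.1] [54.1 55.6] 89.9
316 190
eye
(308, 183, 14, 14) 47.0 ell [459.4  -8. ] [10.1 12.5] rect [459.2  -7.9] [10.8 13. ] 21.3
(338, 172, 21, 21) 314.5
```

View pics/w13.png

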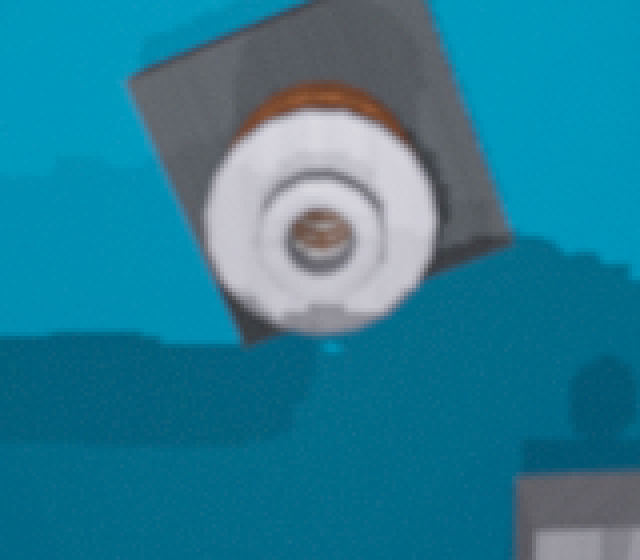

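Keeper is concentric on the stack, hub at full-image (316,189), disc centre (461,-7.2). Next, the spindle.

Call:
arm_command(deltas=[0.8,-0.25,0.15,0,0,0.8,-0.5,0.3,0,0,0.8,-0.73,0.464,0,0,0.8,-0.73,0.464,0,0,0.8,-0.73,0.464,0,0,0.8,-0.73,0.464,0,0,0.8,-0.73,0.464,0,0,0.8,-0.73,0.464,0,0])

```text
clock: 59.95
tcp_pos: [553.9, -155.0, 260.5]
ee_rot: [[-0.001, 1.0, -0.001], [1.0, 0.001, 0.0], [0.0, -0.001, -1.0]]
wrist_force: [0.5, 1.0, 0.1]
grip_width: 68.5
grasp_force: 0.0
```

Run:
```python
from h import *
im,c,s=grab('wrist'); t=np.array(s['tcp_pos']); print(t.round(1),s['clock'])
h=cv2.cvtColor(im,cv2.COLOR_RGB2HSV);g=h[...,2]
x,y=proj(c,(555.5,-148.5,152))[0].astype(int); print(x,y,proj(c,(555.5,-148.5,128)))
for q in(45,60):fit(im,c,g<q,(x-30,y-35,x+30,y+35),152,100)
```

```text
[ 553.9 -155.   260.5] 59.95
320 196 [[320.4895053  188.91039388]]
(304, 171, 27, 31) 627.5 ell [ 552.8 -140.2] [20.5 24.7] rect [ 552.5 -139.9] [20.4 24.2] 0.1
```

Call:
arm_command(deltas=[0.8,0.068,0,0.2,0,0.8,0.068,0,0.4,0,0.8,0.068,0,0.5,0,0.8,0.068,0,0.522,0,0.8,0.068,0,0.522,0,0.8,0.068,0,0.522,0,0.8,0.068,0,0.522,0])

```text
clock: 60.7
tcp_pos: [556.0, -142.8, 158.1]
ee_rot: [[0.0, 1.0, 0.003], [1.0, -0.0, -0.001], [-0.001, 0.003, -1.0]]
wrist_force: [1.0, -0.2, 0.3]
grip_width: 68.4
grasp_force: 0.0
```

Call:
arm_command(deltas=[0,0,0,0,0,0,0,0,0,0,0,0,0,0,0,0,0,0,0,0,0,0,0,0,0,0,0,0,0,0,0,0,0,0,0,0,0,0,0,0,0,0,0,0,0], grip_force=25)

```text
clock: 61.6
tcp_pos: [555.1, -142.6, 156.6]
ee_rot: [[0.0, 1.0, 0.001], [1.0, -0.0, -0.0], [-0.0, 0.001, -1.0]]
wrist_force: [0.5, 0.2, 3.4]
grip_width: 22.9
grasp_force: 25.4
```

Call:
arm_command(deltas=[0,-0.01,0,0,0,0,-0.02,0,0,0,0,-0.03,0,0,0,0,-0.035,0,0,0,0,-0.035,0,0,0,0,-0.035,0,0,0])

```text
clock: 62.2
tcp_pos: [555.1, -149.2, 156.7]
ee_rot: [[0.0, 1.0, 0.001], [1.0, -0.0, 0.001], [0.001, 0.001, -1.0]]
wrist_force: [1.1, 1.0, 5.8]
grip_width: 22.7
grasp_force: 25.5
```

```bash
cat > k.py <<'E'
from h import *
# held spindle: steel rod seen below the knob; deviation of its edge-midline and tip from a vertical rod at the TCP
im,c,s=grab('wrist'); t=np.array(s['tcp_pos']); print(t.round(1),s['wrist_force'].round(1),s['clock'])
for d in(20,40,132-12,140,144): print(d,proj(c,t-[0,0,d-0.]).round(1).tolist())
save('k%d.png'%int(s['clock']*10),im)
h=cv2.cvtColor(im,cv2.COLOR_RGB2HSV)
for y in range(170,262,6):
    r=im[y,300:340].astype(int); sat=h[y,300:340,1]; m=np.where((sat<60))[0]
    print(y,(300+m.min(),300+m.max(),len(m)) if len(m) else None, r[19].tolist())
E
python3 k.py
```

```text
[ 555.1 -149.2  156.7] [1.1 1.  5.8] 62.2
20 [[319.4, 257.8]]
40 [[319.1, 241.3]]
120 [[318.3, 200.4]]
140 [[318.2, 193.9]]
144 [[318.2, 192.7]]
170 (np.int64(300), np.int64(339), 40) [125, 125, 131]
176 (np.int64(300), np.int64(339), 40) [205, 204, 213]
182 (np.int64(300), np.int64(339), 40) [204, 203, 212]
188 (np.int64(300), np.int64(339), 40) [192, 191, 199]
194 (np.int64(300), np.int64(339), 40) [130, 131, 137]
200 (np.int64(300), np.int64(339), 40) [104, 108, 109]
206 (np.int64(300), np.int64(339), 40) [102, 106, 108]
212 (np.int64(300), np.int64(339), 40) [102, 108, 109]
218 (np.int64(300), np.int64(339), 40) [97, 102, 103]
224 (np.int64(300), np.int64(339), 40) [97, 101, 103]
230 (np.int64(300), np.int64(324), 20) [82, 86, 88]
236 (np.int64(304), np.int64(329), 18) [12, 11, 17]
242 (np.int64(300), np.int64(335), 30) [16, 16, 17]
248 (np.int64(300), np.int64(339), 31) [24, 26, 22]
254 (np.int64(300), np.int64(339), 34) [19, 19, 22]
260 (np.int64(302), np.int64(339), 32) [23, 23, 23]
```

Call:
arm_command(deltas=[0,0,0,0,0,0,0,0,0,0,0,0,0,-0.05,0,0,0,0,-0.15,0,0,0,0,-0.3,0,0,0,0,-0.45,0,0,0,0,-0.6,0,0,0,0,-0.6,0,0,0,0,-0.6,0,0,0,0,-0.6,0], grip_force=50)

```text
clock: 63.25
tcp_pos: [553.6, -149.4, 274.7]
ee_rot: [[0.001, 1.0, -0.003], [1.0, -0.001, 0.001], [0.001, -0.003, -1.0]]
wrist_force: [0.4, 0.2, -0.8]
grip_width: 22.3
grasp_force: 49.4
```

Call:
arm_command(deltas=[0,0.25,-0.15,0,0,0,0.5,-0.3,0,0,0,0.59,-0.46,0,0,0,0.59,-0.46,0,0,0,0.59,-0.46,0,0,0,0.59,-0.46,0,0,0,0.59,-0.46,0,0])

```text
clock: 63.95
tcp_pos: [463.8, -32.2, 276.0]
ee_rot: [[0.001, 1.0, 0.0], [1.0, -0.001, -0.0], [-0.0, 0.0, -1.0]]
wrist_force: [-1.0, -0.5, -0.8]
grip_width: 21.8
grasp_force: 49.4
```

Run:
```python
from h import *
im,c,s=grab('wrist'); t=np.array(s['tcp_pos']); print(t.round(1),s['grip_width'],s['clock'])
h=cv2.cvtColor(im,cv2.COLOR_RGB2HSV)
print('exp tip',proj(c,t-[0,0,144]),'knob bot',proj(c,t-[0,0,28]),'eye',proj(c,(461.2,-7.7,118)))
m=(h[...,1]<90); 
for y in range(186,236,3):
    k=np.where(m[y,290:350])[0]; print(y,''.join('#' if v else '.' for v in m[y,290:350]), im[y,318].tolist())
```

```text
[463.8 -32.2 276. ] 21.830805202828138 63.95
exp tip [[318.35260908 192.44141482]] knob bot [[319.32961716 250.66335452]] eye [[315.53358682 163.05257732]]
186 ...##################################....................... [206, 203, 213]
189 .....#####################.................................. [63, 141, 172]
192 ......###########........................................... [25, 149, 183]
195 ........##................#######........................... [99, 102, 104]
198 ........................##########.......................... [98, 104, 104]
201 .......................###########.......................... [98, 103, 104]
204 .......................###########.......................... [98, 103, 104]
207 .......................###########.......................... [97, 102, 103]
210 .......................###########.......................... [99, 104, 105]
213 ......................#############......................... [97, 102, 104]
216 ......................#############......................... [97, 101, 103]
219 ......................#############......................... [95, 99, 101]
222 ......................#############......................... [92, 96, 98]
225 ......................#############......................... [92, 98, 96]
228 .....................##############......................... [91, 97, 98]
231 .....................##############......................... [55, 57, 59]
234 ....................############.###........................ [16, 15, 12]
```

Call:
arm_command(deltas=[0,0.06,-0.006,0,0,0,0.1325,-0.006,0,0,0,0.1325,-0.006,0,0,0,0.1325,-0.006,0,0,0,0.1325,-0.006,0,0,0,0.1325,-0.006,0,0,0,0.1325,-0.006,0,0,0,0.1325,-0.006,0,0])

```text
clock: 64.8
tcp_pos: [461.6, -5.2, 276.3]
ee_rot: [[0.001, 1.0, 0.0], [1.0, -0.001, -0.0], [-0.0, 0.0, -1.0]]
wrist_force: [-0.3, -0.5, -1.1]
grip_width: 22.1
grasp_force: 49.4
```

Run:
```python
from h import *
im,c,s=grab('wrist'); t=np.array(s['tcp_pos']); print(t.round(1),s['grip_width'],s['clock'])
h=cv2.cvtColor(im,cv2.COLOR_RGB2HSV); g=cv2.cvtColor(im,cv2.COLOR_RGB2GRAY)
print('exp tip',proj(c,t-[0,0,144]),'eye',proj(c,[(461.2,-7.7,118),(461.2,.3,118)]))
m=(h[...,1]<90)&(g>130)
fit(im,c,(h[...,1]<60)&(g>120),(265,120,375,235),103,500)
for y in range(172,224,2): print(y,' '.join('%3d'%v for v in g[y,300:340:2]))
```

```text
[461.6  -5.2 276.3] 22.135958616232983 64.8
exp tip [[318.35668505 192.47698871]] eye [[317.85221635 190.93926263]
 [317.85228874 182.8108367 ]]
(290, 160, 56, 52) 1920.0 ell [460.5  -5.8] [51.2 55.6] rect [460.8  -6.8] [52.8 55.5] 90.0
172 204 204 206 207 201 196 199 197 201 199 197 199 201 206 210 213 216 216 217 214
174 203 204 206 206 189 182 182 160 154 154 151 175 189 200 202 206 215 216 215 217
176 202 204 204 194 174 147 133 140 145 147 141 126 129 164 193 204 214 215 215 216
178 201 201 193 173 136 155 191 200 198 202 203 193 169 136 148 191 208 215 215 216
180 201 201 181 150 182 208 213 204 192 194 201 203 209 201 148 149 204 216 215 216
182 202 200 162 178 210 212 209 195 172 172 185 193 208 219 201 145 172 213 215 216
184 202 197 173 206 212 206 183 140 109 115 142 159 198 216 215 192 165 211 214 215
186 201 196 192 206 204 183 125 109 110 130 140 132 164 207 211 204 173 211 211 206
188 203 191 199 207 198 148  95  98 118 138 132 118 122 189 210 207 180 202 205 205
190 202 188 197 202 190 127 106 114 113 110 123 108 107 168 204 207 188 201 204 205
192 202 192 195 199 188
[... 620 characters left out ...]
 150 153 151 150 142 114  88
208 107 120 135 148 154 150 130 103 101 100  99  95 119 150 154 149 135 110  88  86
210  98  97 102 121 145 149 125 103 103 101 101  96 113 143 139 121  97  87  81  82
212  99  96  95  89  99 114 104 104 105 100  98  94 107 121  98  86  82  86  85  83
214  98  96 103 112 107  97  90 101 104 101  98  94 108 118  99  82  84  84  86  84
216  91  88  81  85  84  87  90  96 102  98  97  94 100 114 105  97  91  82  82  85
218  80  75  75  76  75  80  88  99  99  94  95  93  93  92  94  91  88  86  83  82
220  74  78  78  76  74  84  91  98  99  93  92  93  93  91  81  82  82  83  84  87
222  76  79  75  76  77  83  90  96  95  92  95  93  94  93  89  82  84  82  83  85
```

Call:
arm_command(deltas=[0,0,0,0.04,0,0,0,0,0.08,0,0,0,0,0.13,0,0,0,0,0.18,0,0,0,0,0.23,0,0,0,0,0.28,0,0,0,0,0.33,0,0,0,0,0.38,0,0,0,0,0.42,0,0,0,0,0.45,0,0,0,0,0.47,0,0,0,0,0.47,0,0,0,0,0.47,0])

```text
clock: 66.15
tcp_pos: [461.8, -5.0, 182.5]
ee_rot: [[0.001, 1.0, 0.0], [1.0, -0.001, -0.0], [-0.0, 0.0, -1.0]]
wrist_force: [0.1, 0.5, -0.7]
grip_width: 22.3
grasp_force: 49.4
```

Call:
arm_command(deltas=[0,0,0,0.02,0,0,0,0,0.04,0,0,0,0,0.055,0,0,0,0,0.07,0,0,0,0,0.08,0,0,0,0,0.09,0,0,0,0,0.09,0,0,0,0,0.09,0])

```text
clock: 66.95
tcp_pos: [461.6, -5.0, 164.3]
ee_rot: [[0.001, 1.0, -0.0], [1.0, -0.001, 0.0], [0.0, -0.0, -1.0]]
wrist_force: [-0.7, 0.1, -0.0]
grip_width: 22.2
grasp_force: 49.4
```

Call:
arm_command(deltas=[0,0,0,0.02,0,0,0,0,0.035,0,0,0,0,0.05,0,0,0,0,0.06,0,0,0,0,0.07,0,0,0,0,0.075,0,0,0,0,0.08,0,0,0,0,0.08,0,0,0,0,0.08,0])

```text
clock: 67.85
tcp_pos: [461.9, -5.0, 148.8]
ee_rot: [[0.0, 1.0, 0.001], [1.0, -0.0, 0.0], [0.0, 0.001, -1.0]]
wrist_force: [-1.9, 0.3, 4.8]
grip_width: 22.3
grasp_force: 49.9
```

Call:
arm_command(deltas=[0.8,0,0,0,0,0.8,0,0,0,0,0.8,0,0,0,0,0.8,0,0,0,0,0.8,0,0,-0.1,0,0.8,0,0,-0.3,0,0.8,0,0,-0.5,0,0.8,0,0,-0.6,0,0.8,-0.1,0,-0.6,0,0.8,-0.2,0,-0.6,0,0.8,-0.2,0,-0.6,0])

```text
clock: 68.95
tcp_pos: [461.7, -46.4, 268.5]
ee_rot: [[0.003, 1.0, 0.0], [1.0, -0.003, -0.001], [-0.001, 0.0, -1.0]]
wrist_force: [-1.3, 0.3, -0.1]
grip_width: 68.3
grasp_force: 0.0
```

Run:
```python
from h import *
im,c,s=grab('scene'); save('s5.png',im); h=cv2.cvtColor(im,cv2.COLOR_RGB2HSV);g=h[...,2]
print(s['clock'],s['tcp_pos'].round(1)); print('exp knob top,bottom,hub top',proj(c,[(461.5,-7.5,144),(461.5,-7.5,120),(461.5,-7.5,118),(461.5,-7.5,98)]).round(1).tolist())
q=np.zeros(g.shape,bool); q[110:185,320:385]=(g<50)[110:185,320:385]
for k,a in blobs(q,30): print('dark',cv2.boundingRect(k),a)
for k,a in blobs(orange(im),50): print('orange',cv2.boundingRect(k),a)
im,c,s=grab('wrist'); h=cv2.cvtColor(im,cv2.COLOR_RGB2HSV);g=h[...,2]; t=s['tcp_pos']
x,y=proj(c,(461.5,-7.5,144))[0].astype(int); print('wrist exp top',x,y)
fit(im,c,g<50,(x-35,y-40,x+35,y+40),144,100)
im,c,s=grab('top'); save('t5.png',im); x,y=proj(c,(553,-355,10))[0].astype(int); m=(im[...].min(2)>140)[y-25:y+25,x-25:x+25]; print('white in bin',m.sum()); print('board',proj(c,(694,-10,8)))
h=cv2.cvtColor(im,cv2.COLOR_RGB2HSV); q=np.zeros(h.shape[:2],bool); q[130:175,295:345]=((h[...,0]>50)&(h[...,0]<85)&(h[...,1]>80))[130:175,295:345]
for k,a in blobs(q,50): print(cv2.boundingRect(k))
a=cv2.imread('pics/top0.png')[:,:,::-1]; h=cv2.cvtColor(np.ascontiguousarray(a),cv2.COLOR_RGB2HSV); q=np.zeros(h.shape[:2],bool); q[130:175,295:345]=((h[...,0]>50)&(h[...,0]<85)&(h[...,1]>80))[130:175,295:345]
for k,a in blobs(q,50): print('was',cv2.boundingRect(k))
```

```text
68.95 [461.7 -46.4 268.5]
exp knob top,bottom,hub top [[350.6, 149.6], [350.3, 157.7], [350.3, 158.3], [350.1, 164.9]]
dark (338, 137, 22, 23) 206.0
orange (338, 172, 21, 21) 307.0
wrist exp top 318 153
white in bin 332
board [[319.92687236 153.04876027]]
(311, 141, 20, 26)
was (311, 141, 20, 26)
```

Run:
```python
from h import *
im=cv2.imread('pics/s5.png'); g=cv2.cvtColor(im,cv2.COLOR_BGR2GRAY)
for y in range(132,174,2): print(y,' '.join('%3d'%v for v in g[y,334:368:2]))
im,c,s=grab('wrist'); g=cv2.cvtColor(im,cv2.COLOR_RGB2GRAY)
print('exp',proj(c,[(461.5,-7.5,144),(461.5,-7.5,120)]).round(0).tolist())
for y in range(120,196,4): print(y,' '.join('%3d'%v for v in g[y,284:354:3]))
```

```text
132 112 113 108 102  89  82  74  78  72  78  77  77  75  78  81  78  81
134 114 107  90  79  75  71  76  75  76  77  74  78  79  78  81  78  73
136  99  83  67  50  48  61  72  77  77  76  76  77  74  76  77  74  72
138  83  70  44  30  30  33  50  65  71  77  76  74  78  78  73  69  70
140  77  65  31  24  25  26  28  33  59  74  76  75  72  71  71  69  69
142  75  67  40  28  24  25  25  28  30  47  64  68  70  77  71  68  69
144  74  74  58  36  24  23  27  28  26  27  39  52  72  67  69  72  71
146  76  76  75  65  49  30  18  10  24  27  29  32  45  61  69  67  68
148  75  79  73  73  67  53  33  28  26  32  31  27  30  50  69  70  68
150  73  78  77  75  73  65  46  30  32  31  33  29  72  82  76  73  70
152  77  77  76  71  74  65  43  30  30  30  31  29  75 100 115 104  91
154  75  71  72  71  70  65  32  29  18  28  13  42  59  77 115 135 128
156  72  70  66  72  77  86  47  26  24  20  35  59  69  75  90 109 129
158  67  70  77 110 136 123  71  31  25  25  72 123 111  92  82  83  97
160  72  71 112 177 178 134  98  62  51  59 112 172 162 115 104  89  77
162  65  80 153 195 
[... 1648 characters left out ...]

168 109 112 107  97 145 213 211 212 216 212 212 211 215 211 216 218 214 214 193  88 102 107 117 126
172 109 109 117  98  99 117 183 208 214 210 215 214 218 217 215 218 209 161 101 121 122 116 115 114
176 109 113 109 113  98  95  98 105 158 178 200 210 213 199 188 139 115 115 117 109 108 109 114 115
180 108 110 112 116  99  99  97  98 100  98  95 100 108 116 115 110 109 108 109 108 107 110 115 115
184 111 109 109 109 116  99  98  99 103 117 116 111 110 109 110 109 108 109 109 108 107 108 115 115
188 108 108 112 109 110 112 117 108 109 108 112 109 113 108 108 108 109 109 108 109 108 106 110 105
192 109 109 109 108 109 110 109 110 113 109 108  82  78 106 109 107 110 108 108 107  98  75  87  82
```

```bash
python3 -c "
from plant import env
print(env.sign_off())"
```

```text
the job is handed in; nothing more can be done
None
```

The reel stand is reloaded and handed in after 69 s of robot time: all five full reels and the keeper on the stand, spindle home by its tip height and the camera check, empty reel in the bin, board not moved; one reel was knocked off the stack partway and put back, and I viewed 16 pictures against the limit of 14.

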